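File the dryer record boards in the lever-arch file

ROBOT

A 6-joint arm with a two-finger parallel gripper is mounted at the origin on the work surface. World frame = base frame: x ahead of the robot, y to its left, z up, the work surface at z = 0. Lengths are in m, angles in rad, forces in N, time in s.
With the tool pointing down it reaches from about 0.225 to 0.875 m from the base axis. Payload 3.4 kg.
Tool frame: the origin (TCP) lies between the finger pads; the fingertips stand 8 mm ahead of it and the grasp point (between the pads) lies 11 mm behind it; z points along the fingers, y is the line along which they close (so a half turn about z gives the same grasp; the last joint's range is limited). The gripper opens to 85 mm and grips with 20 to 120 N. Pads are 22 mm wide; open, the fingers measure 114 mm over their backs; the gripper's body (76 mm by 85 mm) begins 54 mm behind the grasp point. The pads swing forward as they close: fully open they stand 13 mm farther back than shut.
Start: joints at [-1.469, 0.276, 1.505, -0, 1.361, -0.121], TCP at [0.127, -0.561, 0.239] pointing down, gripper open.
Joint ranges: [-2.89, 2.89], [-0.75, 2.08], [0.22, 2.7], [-1.18, 4.32], [0.11, 2.71], [-2.7, 2.7]. Speed limits (rad/s): [2.57, 2.57, 3.14, 3.14, 3.14, 3.14].

INTERFACE

Orientations are given as a unit quaternion [w, x, y, z].
In Python, from rig import manip gives the robot as it stands.
- The arm moves only by the tool move_arm, never from a script. Its argument "deltas" is a list that holds one entry, the list of rows, each a list of 5 numbers: the shift along the tool's x, y, z normalised to -1 to 1, where 1 is 80 cm, then the turn about the tool's z normalised to -1 to 1, where 1 is 120 degrees, then the closure, from -1 (fully open) to 1 (shut). In form: [[[tx, ty, tz, twist, grip], ...]]. A call has 1 to 12 rows; each row is the pose to reach, as a shift and turn from the pose commanded when the call began, along the tool's axes at that moment; what a row does not reach only later rows make up. A row lasts 1/10 s, in which the tool goes at most 50 mm and 8.59 degrees, less where a joint would pass 70% of its speed; a pose out of reach is approached as far as the arm can. A call with a number of a shift or a turn outside -1 to 1 is refused whole. A call with a gripper value outside its range is refused whole. The fingers move at their own pace and stop on an object; "squeeze" is the grip in N (left out, the last holds). Time passes only in rows, so rows that repeat a pose let the fingers close. It gives the time, the measured TCP pose, the force, the opening and the grip force at its end, in the units of the state.
- manip.get_state(): the state, without advancing time (a new reading comes with each control period).
- manip.get_image(name): name is "side" or "top"; returns the picture (420x560x3 uint8, red, green, blue); there is no depth.
- manip.camera_params(name): a dict with "fx", "fy", "cx", "cy" (pixels), "R" (3x3) and "t" (3): a world point X has camera coordinates R X + t. Camera axes: x right, y down, z forward; pixel columns grow to the right and rows downward; lengths in m; the calibration is good to about 2 mm. A picture is of the moment at which its call begins. camera_params takes no time and is no camera call.
- manip.sign_off(): hands the job in; it is judged then, once.
The state is a dict: "clock": time; "qpos": joint angles; "qd": joint speeds; "effort": joint torques, N m; "position": TCP position; "ee_rot": TCP orientation; "contact_force": force on the tool from outside, world axes, zero at the start; "moment": the same for the moment, N m; "width": finger opening in m; "gripper_force": force on a finger pad.
Only numpy, scipy, OpenCV 4.12 (cv2) and the standard library are available. Lean on these libraries where they do the work, as an engineer would, in place of code of your own. Each camera call takes 0.05 s, during which the arm holds its last target. There are 200 camera calls.

TASK

Lift the lever of the lever-arch file on the folding table to swing its arches open, take the steel pressing bar off the two posts and set it down flat on the bare table, then thread every white record board over both posts so that they lie flush in one stack. Put the pressing bar back over the posts, flat on top of the boards, and press the lever fully down to close the arches. Leave the bottle, cup and tape roll where they stand.

Things in the scene. Friction and masses are not known exactly. Their poses are not given: they have to be found in the camera images.
- seat (a point): middle of the top face of the file's steel seat (150 x 40 mm, 12 mm above the table), half-way between the two posts; x along the line of the posts towards the lever, z up. The file is fixed to the table; its grey base plate, 5 mm thick, reaches from x -97 to +113 mm and y -70 to +60 mm of this point
- post_a (a point): tip of the post farther from the lever: an upright steel pin of 8 mm diameter with a tapered tip, standing on the seat at its x -50 mm and 55 mm tall above it
- post_b (a point): tip of the like post nearer the lever, at the seat's x +50 mm. An arch of 6 mm wire at each post hinges at the seat's y -42 mm; closed, the arches bridge over to the post tips (top 7 mm above them); open, they lean away to -y, within 100 mm of the post line and 80 mm of the table
- lever_hinge (a point): hinge axis of the lever, 94 mm from the seat's middle along its x and 22 mm above the table; the axis runs along the seat's y
- lever_grip (a point): middle of the grey roll (18 mm diameter, 24 mm wide along the hinge axis) at the end of the steel lever, 66 mm from the hinge axis; the lever bar is 14 mm wide, 5 mm thick
- lever (a joint): lever angle in rad: 0 lying level, pointing away from the posts, arches closed; it lifts up and back towards the posts to 1.1, where the arches (geared one to one) are fully open; it stays where it is left, friction about 0.17 N m
- board1_c (a point): white hard-plastic record board with faint grey lines on one face, 150 x 50 mm, 8 mm thick, 80 g, with two 12 mm through holes on its centre line 50 mm either side of the middle; point at its centre (half-way through its thickness), x along its length, z through its thickness; works either way round; lies flat on the table at the start; absent (None) in some runs
- board2_c (a point): white hard-plastic record board with faint grey lines on one face, 150 x 50 mm, 8 mm thick, 80 g, with two 12 mm through holes on its centre line 50 mm either side of the middle; point at its centre (half-way through its thickness), x along its length, z through its thickness; works either way round; lies flat on the table at the start; absent (None) in some runs
- board3_c (a point): white hard-plastic record board with faint grey lines on one face, 150 x 50 mm, 8 mm thick, 80 g, with two 12 mm through holes on its centre line 50 mm either side of the middle; point at its centre (half-way through its thickness), x along its length, z through its thickness; works either way round; lies flat on the table at the start; absent (None) in some runs
- board4_c (a point): white hard-plastic record board with faint grey lines on one face, 150 x 50 mm, 8 mm thick, 80 g, with two 12 mm through holes on its centre line 50 mm either side of the middle; point at its centre (half-way through its thickness), x along its length, z through its thickness; works either way round; lies flat on the table at the start; absent (None) in some runs
- bar_c (a point): steel pressing bar, 130 x 28 mm, 12 mm thick, 150 g, with two 12 mm through holes on its centre line 50 mm either side of the middle; point at its centre, x along its length, z through its thickness; at the start it lies on the seat over both posts, under the closed arches
- detergent_c (a point): bystander: bottle 80 mm across, 200 mm tall, point half-way up
- coin_cup_c (a point): bystander: white mug 80 mm across, 90 mm tall, point half-way up
- tape_c (a point): bystander: cardboard tape roll 90 mm across, 25 mm tall, point half-way up
Not all that is in view belongs to the job. There is more than one size of the part that bears bar_c; the job needs the largest.

How it is judged:
On the way, in this order (a step that is already met when the one before it is completed fails the run):
1. the lever is lifted and the arches are open (value of joint lever above 0.9 rad), for 0.2 s.
2. the pressing bar is off the posts and lies flat on the table (value of joint lever above 0.9 rad and height (world z) of bar_c below 0.0085 m and contact force between bar and the fingers below 0.2 N), for 0.2 s.
3. every record board lies flush in the stack over both posts (horizontal distance between each of board1_c, board2_c, board3_c, board4_c and seat below 0.005 m and z of each of board1_c, board2_c, board3_c, board4_c in the frame of seat below 0.0305 m and angle between the x axis of each of board1_c, board2_c, board3_c, board4_c and the x axis of seat, either way round below 0.1 rad and angle between the z axis of each of board1_c, board2_c, board3_c, board4_c and the z axis of seat, either way round below 0.06 rad), for 0.3 s.
4. the pressing bar lies flat over the posts on top of the boards (all of step 3 and horizontal distance between bar_c and seat below 0.005 m and z of bar_c in the frame of seat below 0.0405 m and angle between the x axis of bar_c and the x axis of seat, either way round below 0.1 rad and angle between the z axis of bar_c and the z axis of seat, either way round below 0.06 rad), for 0.3 s.
5. the lever is pressed down and the arches are closed (all of step 4 and value of joint lever below 0.08 rad), for 0.2 s.
At the end, for the whole second after the job is handed in: all present boards and then the bar are over both posts (centre within 5 mm of the seat's middle, 0.1 rad of the post line, level within 0.06 rad; board centres at most 30.5 mm, bar centre 40.5 mm above the seat) and the lever is down (under 0.08 rad) (all of step 5); the robot touches nothing.
It fails at once if the detergent is disturbed (moved over 30 mm) (distance of detergent_c from where it was at the start of the episode above 0.03 m).
It fails at once if the coin cup is disturbed (moved over 30 mm) (distance of coin_cup_c from where it was at the start of the episode above 0.03 m).
It fails at once if the tape is disturbed (moved over 30 mm) (distance of tape_c from where it was at the start of the episode above 0.03 m).
Of board1, board2, board3, board4 only 2 to 4 are there at a start; the rules pass over those that are not, and their reading is None.
At some moment in a run one of board1, board2, board3, board4, bar may be knocked a few centimetres aside while the robot is not near it.
Once in a run the grip may slacken for a moment while it holds something.
It also fails if it takes over 210 s, if anything falls off the work surface, if the arm or the gripper's body presses on something with over 40 N, if the wrist force passes 120 N, or if a joint passes its speed limit or range.

## Working session

There is one attempt and no reset: what is moved stays moved. The work goes in short steps, Python scripts to look and compute and a tool call to move; the robot and the scene stay as the last step left them, time stands still between calls to the robot, and variables do not carry over. Pictures are saved under pics/ and viewed, at most 17 in all, crops included, and the job is handed in when it is done.

Besides the shell and the picture viewer there is one more tool, called after ">>>" by a JSON object that holds its "name" and its "arguments", one argument or row to a line. move_arm: Moves the arm, as the interface text tells. Scaled input: -1 to 1 covers 80 cm each way for a shift and 120 degrees each way for a turn. Its arguments: {"type":"object","properties":{"deltas":{"type":"array","items":{"type":"array","items":{"type":"array","items":{"type":"number","minimum":-1,"maximum":1}}}},"squeeze":{"type":"number"}},"required":["deltas"]}

```bash
mkdir -p pics; ls
python3 - <<'E'
from rig import manip
import cv2,numpy as np
s=manip.get_state();print(s)
for n in("side","top"):
    cv2.imwrite(f"pics/{n}0.png",manip.get_image(n)[:,:,::-1])
    p=manip.camera_params(n);print(n,p)
E
```

```text
pics
{'clock': 0.0, 'qpos': array([-1.46898608e+00,  2.76575529e-01,  1.50612209e+00, -2.44676984e-05,
        1.36068709e+00, -1.20976883e-01]), 'qd': array([-1.90945502e-05, -7.90774862e-05, -2.50994534e-04, -1.65223225e-04,
        7.46926780e-04, -1.81815947e-03]), 'effort': array([ 4.50601483e-04, -4.16777050e+01, -2.45804822e+01, -6.64750951e-05,
        1.09242741e-02,  5.06658310e-06]), 'position': array([ 0.12699293, -0.56028115,  0.23845519]), 'ee_rot': array([-8.96100922e-04,  9.93801466e-01,  1.11165836e-01, -3.37517683e-06]), 'contact_force': array([-0.37762787,  1.2529276 , -1.14696543]), 'moment': array([-0.01334175,  0.01758943,  0.01343054]), 'gripper_force': 0.0, 'width': 0.085100643458649}
side {'fx': 421.3198310602102, 'fy': 421.3198310602102, 'cx': 273.2462283169184, 'cy': 202.55111372749485, 'R': array([[-0.919736  , -0.39246601, -0.00749155],
       [-0.22566979,  0.54427561, -0.80798342],
       [ 0.32118349, -0.74144082, -0.5891576 ]]), 't': array([0.53465228, 0.19802691, 0.88795691])}
top {'fx': 403.3330172068539, 'fy': 403.3330172068539, 'cx': 276.8419493336306, 'cy': 206.55659974758183, 'R': array([[-0.00758997, -0.99940091, -0.03376691],
       [-0.98885977,  0.01252131, -0.14832253],
       [ 0.14865648,  0.03226497, -0.98836239]]), 't': array([0.01505011, 0.55744749, 0.96876061])}
```

View pics/top0.png

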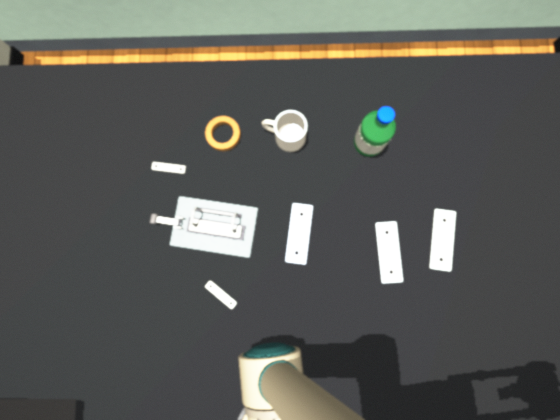

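View pics/side0.png

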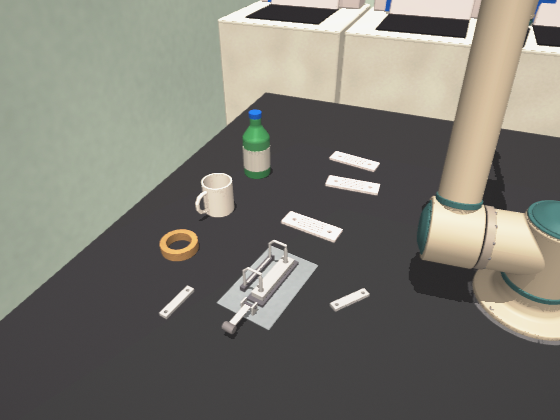

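Top view: three boards at (299,233), (389,252), (443,240); the file at (214,227) with its lever to the left (+y) at (153,218). The two small bars at (168,168) and (221,295) are decoys, and the bottle, mug and tape stand above. The side view agrees.

```bash
cat > h.py <<'E'
from rig import manip
import cv2,numpy as np
def cast(n,px,z):
    p=manip.camera_params(n);R,t=p["R"],p["t"];px=np.atleast_2d(px).astype(float)
    d=np.c_[(px[:,0]-p["cx"])/p["fx"],(px[:,1]-p["cy"])/p["fy"],np.ones(len(px))]@R
    o=-R.T@t
    return o+d*((z-o[2])/d[:,2])[:,None]
def proj(n,X):
    p=manip.camera_params(n);c=np.atleast_2d(X)@p["R"].T+p["t"]
    return np.c_[c[:,0]/c[:,2]*p["fx"]+p["cx"],c[:,1]/c[:,2]*p["fy"]+p["cy"]]
def tri(a,b):
    P=[]
    for n in("top","side"):
        p=manip.camera_params(n);K=np.array([[p["fx"],0,p["cx"]],[0,p["fy"],p["cy"]],[0,0,1]]);P.append(K@np.c_[p["R"],p["t"]])
    X=cv2.triangulatePoints(P[0],P[1],np.array(a,float).reshape(2,1),np.array(b,float).reshape(2,1));return (X[:3]/X[3]).ravel()
def rects(n,img,z,lo=175,mina=150):
    m=((img.min(2)>lo)&(img.max(2).astype(int)-img.min(2)<40)).astype(np.uint8)
    out=[]
    for c in cv2.findContours(m,cv2.RETR_EXTERNAL,cv2.CHAIN_APPROX_NONE)[0]:
        if cv2.contourArea(c)<mina: continue
        w=(cast(n,c[:,0],z)[:,:2]*1000).astype(np.float32)
        (cx,cy),(a,b),th=cv2.minAreaRect(w)
        if a<b:a,b,th=b,a,th+90
        out.append((c[:,0].mean(0).round(),round(cx,1),round(cy,1),round(a,1),round(b,1),round((th+90)%180-90,1)))
    return out
def save(img,name,box=None,f=1):
    if box: img=img[box[1]:box[3],box[0]:box[2]]
    cv2.imwrite(f"pics/{name}.png",cv2.resize(img,None,fx=f,fy=f,interpolation=cv2.INTER_CUBIC)[:,:,::-1])
E
python3 - <<'E'
from h import *
t=cv2.imread("pics/top0.png")[:,:,::-1];s=cv2.imread("pics/side0.png")[:,:,::-1]
for n,i in(("top",t),("side",s)):
    print(n)
    for r in rects(n,i,.008,170,60): print(*r)
print(t[245,190],t[205,190],t[230,215],t[233,299])
m=((t.min(2)>90)).astype(np.uint8);m=cv2.morphologyEx(m,cv2.MORPH_CLOSE,np.ones((5,5)))
m=cv2.morphologyEx(m,cv2.MORPH_OPEN,np.ones((17,17)))
c=[c for c in cv2.findContours(m,0,1)[0] if cv2.pointPolygonTest(c,(214,227),False)>0][0]
w=(cast("top",c[:,0],.005)[:,:2]*1000).astype(np.float32);print(cv2.minAreaRect(w))
a=cv2.resize(t[185:270,140:270],None,fx=5,fy=5,interpolation=2);cv2.imwrite("pics/c1.png",a[:,:,::-1])
a=cv2.resize(s[230:340,210:330],None,fx=5,fy=5,interpolation=2);cv2.imwrite("pics/c2.png",a[:,:,::-1])
E
```

```text
top
[263. 415.] 55.8 46.6 74.6 18.1 -89.8
[261. 377.] 129.5 34.1 116.7 115.7 -84.9
[220. 294.] 341.0 154.8 91.7 24.1 51.0
[389. 252.] 444.2 -271.0 155.1 56.3 3.3
[443. 240.] 474.0 -407.2 155.2 56.3 -8.5
[299. 233.] 493.8 -44.9 155.3 56.4 -8.0
[206. 225.] 518.9 204.7 270.9 131.4 80.7
[168. 167.] 672.1 298.6 91.8 23.8 82.2
[284. 125.] 776.3 -18.1 111.0 91.9 -65.8
[224.  27.] 1077.4 153.0 86.7 46.8 -89.1
[412.  21.] 1075.8 -364.4 55.5 29.3 53.4
side
[524. 320.] 16.8 77.9 136.1 55.9 -1.0
[349. 298.] 341.9 155.3 87.3 19.6 51.1
[176. 301.] 671.3 299.8 87.0 18.5 82.8
[264. 285.] 519.2 192.6 233.5 134.4 80.7
[491. 229.] 72.8 -200.6 107.5 17.4 88.2
[513. 230.] 26.0 -223.9 111.0 84.2 -83.8
[312. 226.] 495.0 -40.7 151.5 57.0 -7.9
[458. 221.] 151.7 -213.8 127.4 126.0 -87.0
[353. 184.] 445.7 -265.1 150.8 59.8 3.6
[212. 196.] 795.3 -71.9 213.2 90.7 -66.2
[354. 161.] 475.7 -400.5 151.3 60.4 -8.4
[536.  96.] -94.4 -1324.7 1015.4 180.9 84.5
[539.  45.] -176.9 -2147.5 613.4 175.6 84.5
[549.  14.] -274.4 -2975.2 924.2 141.3 84.5
[349.   3.] 1110.2 -2726.9 266.9 142.8 -76.1
[355.  41.] 1000.7 -1853.2 2729.7 1625.1 89.6
[247 251 250] [248 251 250] [255 255 255] [255 255 255]
((514.6934814453125, 178.38768005371094), (222.91741943359375, 137.507080078125), 80.72067260742188)
```

View pics/c1.png

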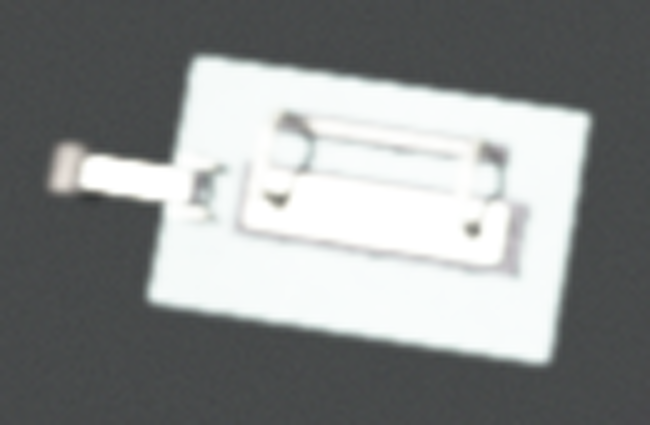

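View pics/c2.png

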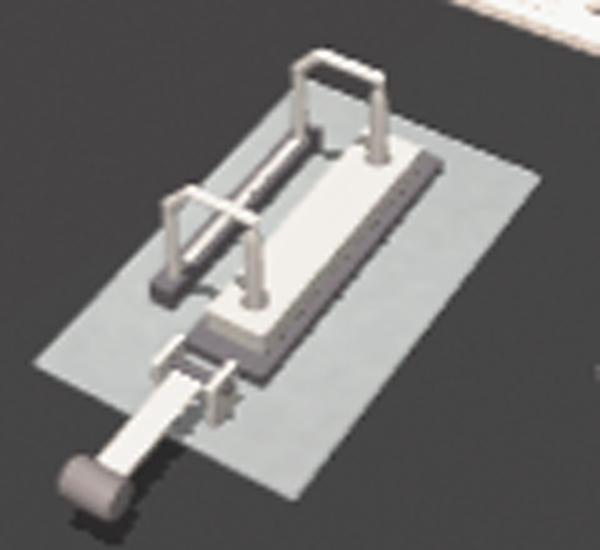

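The closeups show post_b's foot at top-crop (278,197), the bar lying over both posts, and the lever lying level with its roll at (67,168). The plate corners are sharp in both views, so I'll locate the seat from those.

Run:
```python
from h import *
T=np.array([(192,55),(590,115),(548,362),(150,300)])/5+(140,185)-.4
S=np.array([(35,363),(305,80),(540,178),(297,498)])/5+(210,230)-.4
for n,P in(("top",T),("side",S)):
    w=cast(n,P,.005)[:,:2]*1000; print(w.round(1))
    x=(w[0]+w[3]-w[1]-w[2]);x/=np.hypot(*x)
    y=np.array([-x[1],x[0]]);c=w.mean(0)
    seat=c-8*x+5*y
    print(n,c,np.degrees(np.arctan2(x[1],x[0])),"seat",seat,"dims",np.linalg.norm(w[0]-w[1]),np.linalg.norm(w[0]-w[3]))
    X=np.r_[seat,0]/1000
    def q(a,b,z): return X+np.r_[a*x+b*y,z]/1000
    print({k:proj(n,v)[0].round(1) for k,v in dict(tipb=q(50,0,67),tipa=q(-50,0,67),grip=q(160,0,22)).items()}, q(160,0,22))
```

```text
[[595.6 270.6]
 [561.   60.7]
 [433.6  82.3]
 [467.2 288.7]]
top [514.34304274 175.57036423] 80.70816572961753 seat [508.11694366 168.48265019] dims 212.66714071782854 129.64522681044517
{'tipb': array([191.4, 222.8]), 'tipa': array([231.6, 229. ]), 'grip': array([154. , 218.3])} [0.53395105 0.32638325 0.022     ]
[[593.9 270.2]
 [559.9  66.4]
 [434.5  86.2]
 [466.6 289.9]]
side [513.72086003 178.17877228] 80.79075185088539 seat [507.50498364 171.08209132] dims 206.682839956507 128.86506439758492
{'tipb': array([260.1, 275.6]), 'tipa': array([285.6, 247.2]), 'grip': array([228.6, 328.1])} [0.53311147 0.32901976 0.022     ]
```

```bash
cat >> h.py <<'E'
def yawpos():
    s=manip.get_state();w,x,y,z=s["ee_rot"]
    return np.arctan2(2*(x*y+w*z),1-2*(y*y+z*z)),np.array(s["position"])*1000,s
def go(*targets):
    """targets: (x,y,z mm, yaw deg)"""
    phi,p,s=yawpos();print("at",p.round(1),"yaw",np.degrees(phi).round(2),"w",round(s["width"]*1000,1),"F",s["contact_force"].round(1),"t",s["clock"])
    for X,Y,Z,a in targets:
        d=np.array([X,Y,Z])-p;c,n=np.cos(phi),np.sin(phi)
        dy=(a-np.degrees(phi)+180)%360-180
        print([round(v,4) for v in((d[0]*c+d[1]*n)/800,(d[0]*n-d[1]*c)/800,-d[2]/800,-dy/120)])
SEAT=np.array([507.8,169.8]);SY=80.75
def seat(a,b=0):
    r=np.radians(SY);return SEAT+a*np.array([np.cos(r),np.sin(r)])+b*np.array([-np.sin(r),np.cos(r)])
E
python3 -c "
from h import *
print(seat(94),seat(160))
go((*seat(160),140,SY))"
```

```text
[522.90980117 262.57765846] [533.5188105  327.71941865]
at [ 127.  -560.3  238.5] yaw 12.77 w 85.8 F [0.  0.6 0.1] t 0.1
[np.float64(0.7409), np.float64(-0.9703), np.float64(0.1231), np.float64(-0.5665)]
```

>>> {"name": "move_arm", "arguments": {
  "deltas": [
    [[0.037,-0.0485,0.006,-0.028,0],[0.074,-0.097,0.012,-0.057,0],[0.11,-0.145,0.018,-0.085,0],[0.148,-0.194,0.024,-0.113,0],[0.185,-0.243,0.03,-0.142,0],[0.222,-0.291,0.036,-0.17,0],[0.26,-0.34,0.042,-0.2,0],[0.296,-0.388,0.049,-0.227,0],[0.333,-0.437,0.055,-0.255,0],[0.37,-0.485,0.061,-0.283,0],[0.4075,-0.534,0.067,-0.31,0],[0.4445,-0.582,0.073,-0.34,0]]
  ],
  "squeeze": 25
}}

```text
clock: 1.3
position: [0.3712, -0.0261, 0.1808]
ee_rot: [0.0, 0.892, 0.452, 0.0]
contact_force: [1.1, -0.8, 0.1]
width: 0.0428
gripper_force: 0.0
```

```bash
python3 -c "
from h import *
go((*seat(160),140,SY))"
```

```text
at [371.2 -26.1 180.8] yaw 53.72 w 42.8 F [ 1.1 -0.8  0.1] t 1.3
[np.float64(0.4766), np.float64(-0.0982), np.float64(0.051), np.float64(-0.2253)]
```

>>> {"name": "move_arm", "arguments": {
  "deltas": [
    [[0.06,-0.012,0.006,-0.028,0],[0.12,-0.024,0.012,-0.056,0],[0.18,-0.037,0.019,-0.085,0],[0.24,-0.05,0.026,-0.113,0],[0.3,-0.062,0.032,-0.141,0],[0.36,-0.074,0.038,-0.17,0],[0.42,-0.086,0.045,-0.2,0],[0.45,-0.093,0.048,-0.215,0],[0.4766,-0.098,0.051,-0.225,0],[0.4766,-0.098,0.051,-0.225,0]]
  ]
}}

```text
clock: 2.3
position: [0.535, 0.3275, 0.1387]
ee_rot: [-0.0, 0.762, 0.647, 0.0]
contact_force: [-0.8, -2.0, -0.1]
width: 0.0426
gripper_force: 0.0
```

Run:
```python
from h import *
go((*seat(160),16,SY))
t=manip.get_image("top");s=manip.get_image("side")
save(t,"t1",None,1);save(s,"s1",(150,180,330,350),4)
for r in rects("top",t,.008,170,60): print(*r)
```

```text
at [535.  327.5 138.7] yaw 80.7 w 42.6 F [-0.8 -2.  -0.1] t 2.3
[np.float64(-0.0001), np.float64(-0.0019), np.float64(0.1534), np.float64(-0.0004)]
[268. 403.] 83.7 30.3 163.5 56.4 -75.2
[221. 294.] 341.0 154.4 55.7 13.4 50.2
[ 46. 285.] 342.4 612.9 209.1 109.0 -64.2
[188. 242.] 480.0 240.1 90.5 41.3 80.7
[389. 252.] 444.2 -271.0 154.2 55.3 3.3
[  6. 246.] 466.8 719.4 139.3 13.9 7.4
[442. 240.] 474.0 -407.0 154.5 55.3 -8.4
[299. 233.] 493.8 -44.8 154.7 54.9 -8.0
[216. 220.] 513.8 175.1 209.4 129.1 80.8
[ 76. 214.] 552.0 538.8 141.1 17.3 12.9
[168. 167.] 672.2 298.8 90.4 22.8 81.9
[ 25. 174.] 659.4 689.7 150.4 95.0 -64.5
[ 56. 158.] 701.5 604.7 101.4 24.0 26.3
[285. 125.] 786.4 -20.5 106.2 91.1 45.1
```

View pics/s1.png

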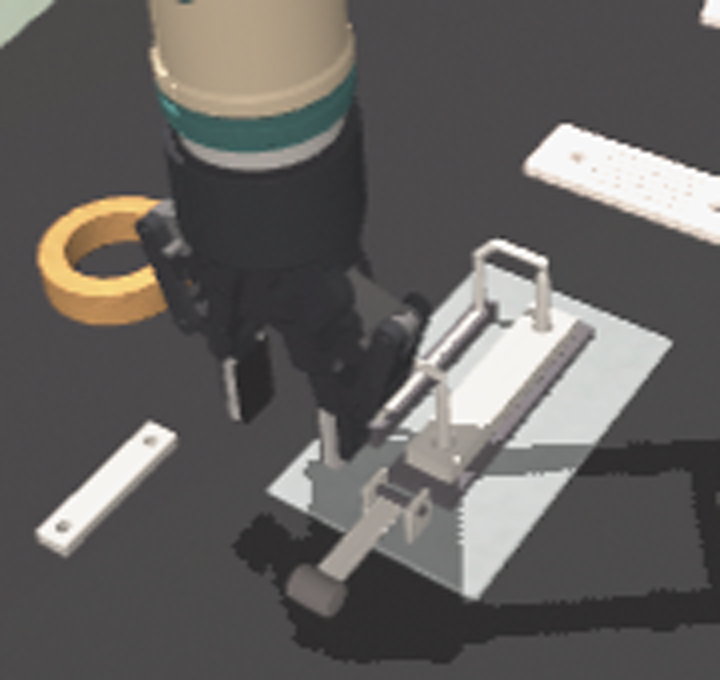

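Gripper is over the roll with pads straddling it. Descending.

>>> {"name": "move_arm", "arguments": {
  "deltas": [
    [[0,-0.002,0.04,0,0],[0,-0.002,0.08,0,0],[0,-0.002,0.12,0,0],[0,-0.002,0.14,0,0],[0,-0.002,0.15,0,0],[0,-0.002,0.153,0,0],[0,-0.002,0.153,0,1],[0,-0.002,0.153,0,1],[0,-0.002,0.153,0,1],[0,-0.002,0.153,0,1]]
  ]
}}

```text
clock: 3.4
position: [0.5341, 0.3251, 0.0189]
ee_rot: [0.001, 0.763, 0.647, 0.001]
contact_force: [2.3, -2.2, 1.4]
width: 0.0229
gripper_force: 28.8
```

Run:
```python
from h import *
p=yawpos()[1]
print(p)
h=seat(94); 
T=[]
for th in np.arange(.1,1.21,.1):
    th=min(th,1.12)
    d=np.array([*(seat(94+66*np.cos(th))-seat(160)),66*np.sin(th)])
    T.append((p[0]+d[0],p[1]+d[1],p[2]+d[2],SY))
go(*T)
save(manip.get_image("side"),"s2",(150,180,330,350),4)
```

```text
[534.08891895 325.13195489  18.86241588]
at [534.1 325.1  18.9] yaw 80.58 w 22.9 F [ 2.3 -2.2  1.4] t 3.4
[np.float64(-0.0004), np.float64(0.0), np.float64(-0.0082), np.float64(-0.0015)]
[np.float64(-0.0016), np.float64(0.0), np.float64(-0.0164), np.float64(-0.0015)]
[np.float64(-0.0037), np.float64(0.0), np.float64(-0.0244), np.float64(-0.0015)]
[np.float64(-0.0065), np.float64(0.0), np.float64(-0.0321), np.float64(-0.0015)]
[np.float64(-0.0101), np.float64(0.0), np.float64(-0.0396), np.float64(-0.0015)]
[np.float64(-0.0144), np.float64(0.0), np.float64(-0.0466), np.float64(-0.0015)]
[np.float64(-0.0194), np.float64(0.0001), np.float64(-0.0531), np.float64(-0.0015)]
[np.float64(-0.025), np.float64(0.0001), np.float64(-0.0592), np.float64(-0.0015)]
[np.float64(-0.0312), np.float64(0.0001), np.float64(-0.0646), np.float64(-0.0015)]
[np.float64(-0.0379), np.float64(0.0001), np.float64(-0.0694), np.float64(-0.0015)]
[np.float64(-0.0451), np.float64(0.0001), np.float64(-0.0735), np.float64(-0.0015)]
[np.float64(-0.0466), np.float64(0.0001), np.float64(-0.0743), np.float64(-0.0015)]
```

View pics/s2.png

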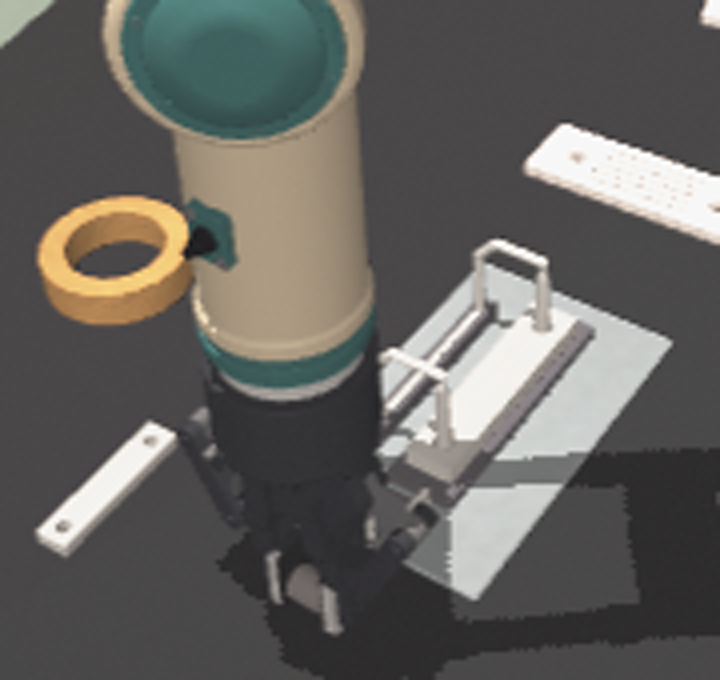

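The roll sits between the pads. Swing the lever up along its arc.

>>> {"name": "move_arm", "arguments": {
  "deltas": [
    [[0,0,-0.008,0,1],[-0.0016,0,-0.0164,0,1],[-0.0037,0,-0.0244,0,1],[-0.0065,0,-0.032,0,1],[-0.01,0,-0.0396,0,1],[-0.0144,0,-0.0466,0,1],[-0.0194,0,-0.053,0,1],[-0.025,0,-0.059,0,1],[-0.031,0,-0.0646,0,1],[-0.038,0,-0.0694,0,1],[-0.045,0,-0.0735,0,1],[-0.0466,0,-0.0743,0,1]]
  ]
}}

```text
clock: 4.65
position: [0.5285, 0.2903, 0.0776]
ee_rot: [-0.0, 0.763, 0.646, 0.003]
contact_force: [5.0, 3.0, -4.0]
width: 0.0235
gripper_force: 24.9
```

>>> {"name": "move_arm", "arguments": {
  "deltas": [
    [[0,0,0,0,1],[0,0,0,0,1],[0,0,0,0,0],[0,0,0,0,0],[0,0,-0.04,0,0],[0,0,-0.08,0,0],[0,0,-0.08,0,0]]
  ]
}}

```text
clock: 5.35
position: [0.5285, 0.2898, 0.1454]
ee_rot: [0.001, 0.763, 0.647, 0.003]
contact_force: [0.9, 0.4, -0.5]
width: 0.0428
gripper_force: 0.0
```

Run:
```python
from h import *
go((*seat(0),120,SY))
save(manip.get_image("side"),"s3",(180,220,330,345),4)
```

```text
at [528.5 289.8 145.4] yaw 80.58 w 42.8 F [ 0.9  0.4 -0.5] t 5.35
[np.float64(-0.1522), np.float64(-0.001), np.float64(0.0318), np.float64(-0.0014)]
```

View pics/s3.png

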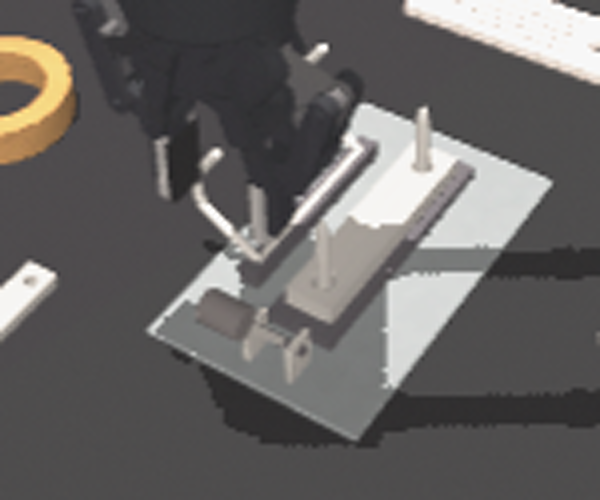

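The lever stands back and both arches lean away. The post tips match the predicted pixels to within half a pixel. Next, the bar.

>>> {"name": "move_arm", "arguments": {
  "deltas": [
    [[-0.05,0,0.01,-0.001,0.12],[-0.1,0,0.02,-0.001,0.12],[-0.1522,-0.001,0.03,-0.001,0.12],[-0.1522,-0.001,0.06,-0.001,0.12],[-0.1522,-0.001,0.1,-0.001,0.12],[-0.1522,-0.001,0.125,-0.001,0.12],[-0.1522,-0.001,0.14,-0.001,0.12],[-0.1522,-0.001,0.148,-0.001,0.12],[-0.1522,-0.001,0.154,-0.001,0.12],[-0.1522,-0.001,0.154,-0.001,0.12]]
  ]
}}

```text
clock: 6.4
position: [0.5061, 0.1687, 0.0187]
ee_rot: [0.0, 0.762, 0.647, 0.0]
contact_force: [-0.7, -1.8, 8.1]
width: 0.0372
gripper_force: 4.7
```

Run:
```python
from h import *
go((*seat(0),22,SY))
```

```text
at [506.1 168.7  18.7] yaw 80.71 w 37.2 F [-0.7 -1.8  8.1] t 6.4
[np.float64(0.0017), np.float64(0.0019), np.float64(-0.0041), np.float64(-0.0004)]
```

>>> {"name": "move_arm", "arguments": {
  "deltas": [
    [[0.002,0.001,-0.004,0,0.12],[0.002,0.001,-0.004,0,1],[0.002,0.001,-0.004,0,1],[0.002,0.001,-0.004,0,1],[0.002,0.001,-0.004,0,1],[0.002,0.001,-0.004,0,1]]
  ],
  "squeeze": 50
}}

```text
clock: 7.0
position: [0.5073, 0.1704, 0.0214]
ee_rot: [0.0, 0.762, 0.647, 0.0]
contact_force: [-0.4, 0.8, 5.8]
width: 0.0265
gripper_force: 49.9
```

Run:
```python
from h import *
go((*seat(0),22,SY))
```

```text
at [507.3 170.4  21.4] yaw 80.7 w 26.5 F [-0.4  0.8  5.8] t 7.0
[np.float64(-0.0006), np.float64(0.0007), np.float64(-0.0008), np.float64(-0.0004)]
```

>>> {"name": "move_arm", "arguments": {
  "deltas": [
    [[0,0,-0.02,0,1],[0,0,-0.05,0,1],[0,0,-0.08,0,1],[0,0,-0.11,0,1],[0,0,-0.11,0,1]]
  ]
}}

```text
clock: 7.5
position: [0.5085, 0.1706, 0.1111]
ee_rot: [0.001, 0.762, 0.647, 0.002]
contact_force: [0.0, 0.9, -0.8]
width: 0.0267
gripper_force: 51.2
```

Run:
```python
from h import *
go((360,10,60,SY),(360,10,16,SY))
```

```text
at [508.5 170.6 111.1] yaw 80.69 w 26.7 F [ 0.   0.9 -0.8] t 7.5
[np.float64(-0.2281), np.float64(-0.1508), np.float64(0.0639), np.float64(-0.0005)]
[np.float64(-0.2281), np.float64(-0.1508), np.float64(0.1189), np.float64(-0.0005)]
```

>>> {"name": "move_arm", "arguments": {
  "deltas": [
    [[-0.045,-0.03,0,0,1],[-0.09,-0.06,0,0,1],[-0.137,-0.09,0.01,0,1],[-0.183,-0.12,0.03,0,1],[-0.228,-0.15,0.06,0,1],[-0.228,-0.15,0.09,0,1],[-0.228,-0.15,0.11,0,1],[-0.228,-0.15,0.12,0,1],[-0.228,-0.15,0.124,0,1],[-0.228,-0.15,0.126,0,1],[-0.228,-0.15,0.126,0,1]]
  ]
}}

```text
clock: 8.6
position: [0.3573, 0.0098, 0.0092]
ee_rot: [-0.001, 0.762, 0.648, -0.001]
contact_force: [-2.9, -2.5, 8.4]
width: 0.0271
gripper_force: 29.9
```

Run:
```python
from h import *
go((360,10,10,SY))
s=manip.get_image("side");
save(s,"s4",(250,180,430,310),4)
```

```text
at [357.3   9.8   9.2] yaw 80.77 w 27.1 F [-2.9 -2.5  8.4] t 8.6
[np.float64(0.0008), np.float64(0.0033), np.float64(-0.0009), np.float64(0.0002)]
```

View pics/s4.png

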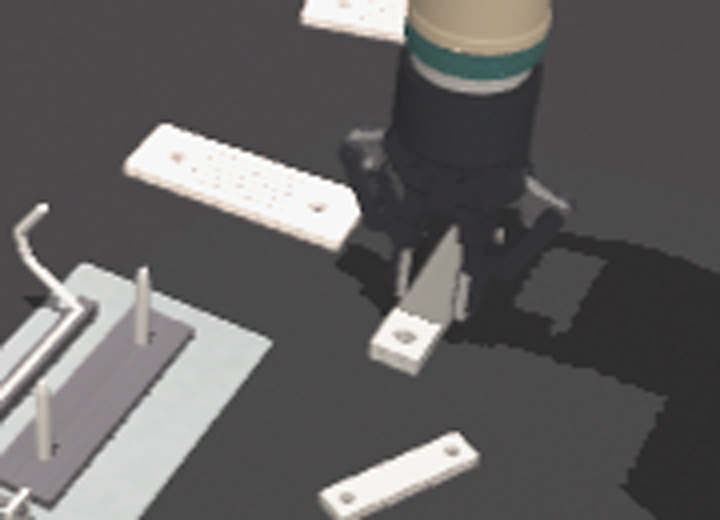

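Bar rests on the table. Release and rise, then measure the posts and boards.

>>> {"name": "move_arm", "arguments": {
  "deltas": [
    [[0,0,0,0,0.2],[0,0,0,0,0.1],[0,0,0,0,0.1],[0,0,-0.03,0,0.1],[0,0,-0.08,0,-0.5],[0,0,-0.14,0,-0.7],[0,-0.1,-0.18,0,-0.7],[0,-0.15,-0.18,0,-0.7]]
  ]
}}

```text
clock: 9.45
position: [0.2664, 0.0248, 0.15]
ee_rot: [0.002, 0.762, 0.647, 0.002]
contact_force: [-1.1, 0.4, 0.5]
width: 0.0724
gripper_force: 0.0
```

Run:
```python
from h import *
go()
t=manip.get_image("top");s=manip.get_image("side")
for n,i in(("top",t),("side",s)):
    for r in rects(n,i,.008,170,60):
        if r[3]<170 and 300<r[1]<700: print(n,*r)
save(t,"t5",(170,190,320,300),5);save(s,"s5",(210,220,340,330),5)
```

```text
at [266.4  24.8 150. ] yaw 80.69 w 72.4 F [-1.1  0.4  0.5] t 9.45
top [220. 294.] 340.9 154.7 91.3 22.8 51.0
top [278. 288.] 355.9 8.9 134.8 32.5 80.9
top [389. 252.] 444.2 -271.0 154.2 55.4 3.5
top [442. 240.] 474.1 -407.0 154.5 55.5 -8.5
top [299. 233.] 493.8 -44.8 154.7 55.2 -8.2
top [168. 167.] 672.2 298.8 90.4 22.8 81.9
side [349. 298.] 342.3 155.2 87.6 20.0 50.9
side [176. 301.] 672.4 300.2 88.1 19.5 81.9
side [359. 251.] 358.1 5.6 132.9 29.2 81.0
side [312. 226.] 494.9 -40.0 151.8 58.3 -7.7
side [352. 184.] 445.8 -264.3 151.0 61.5 3.6
side [354. 161.] 475.8 -399.7 151.3 62.0 -8.4
```

View pics/t5.png

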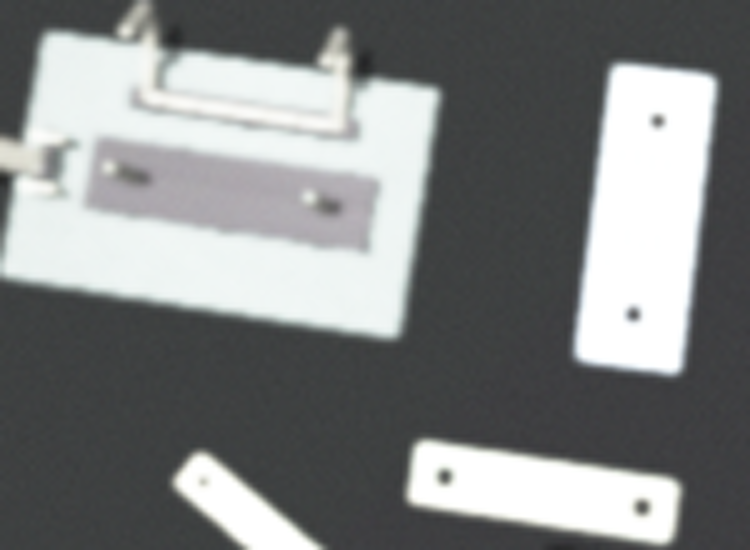

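The top crop shows both post tips clear at (108,166) and (308,196), the bar flat at lower right, and the nearest board at upper right. These agree with my seat estimate, so I go for the nearest board.

Run:
```python
from h import *
go((494.5,-44.3,100,-8.1))
```

```text
at [258.2  26.4 147.8] yaw 80.73 w 72.6 F [ 0.3 -0.3 -0.5] t 9.55
[np.float64(-0.0396), np.float64(0.3058), np.float64(0.0598), np.float64(0.7403)]
```

>>> {"name": "move_arm", "arguments": {
  "deltas": [
    [[0,0.03,0,0.07,-0.7],[0,0.06,0,0.14,-0.7],[-0.01,0.1,0,0.21,-0.7],[-0.015,0.14,0,0.28,-0.7],[-0.02,0.18,0.01,0.35,-0.7],[-0.025,0.22,0.02,0.42,-0.7],[-0.03,0.26,0.03,0.49,-0.7],[-0.035,0.29,0.04,0.56,-0.7],[-0.04,0.32,0.05,0.63,-0.7],[-0.04,0.325,0.06,0.7,-0.7],[-0.04,0.325,0.06,0.74,-0.7],[-0.04,0.325,0.06,0.74,-0.7]]
  ]
}}

```text
clock: 10.75
position: [0.5162, -0.0486, 0.0987]
ee_rot: [-0.0, 0.998, -0.071, -0.001]
contact_force: [-0.2, -0.8, 0.1]
width: 0.0725
gripper_force: 0.0
```

Run:
```python
from h import *
go((494.5,-44.3,30,-8.1),(494.5,-44.3,8,-8.1))
```

```text
at [516.2 -48.6  98.7] yaw -8.1 w 72.5 F [-0.2 -0.8  0.1] t 10.75
[np.float64(-0.0276), np.float64(-0.0015), np.float64(0.0859), np.float64(0.0)]
[np.float64(-0.0276), np.float64(-0.0015), np.float64(0.1134), np.float64(0.0)]
```

>>> {"name": "move_arm", "arguments": {
  "deltas": [
    [[-0.0276,-0.0015,0.03,0,-0.7],[-0.0276,-0.0015,0.06,0,-0.7],[-0.0276,-0.0015,0.09,0,-0.7],[-0.0276,-0.0015,0.105,0,-0.7],[-0.0276,-0.0015,0.112,0,-0.6],[-0.0276,-0.0015,0.112,0,0],[-0.0276,-0.0015,0.112,0,1],[-0.0276,-0.0015,0.112,0,1],[-0.0276,-0.0015,0.112,0,1],[-0.0276,-0.0015,0.112,0,1]]
  ]
}}

```text
clock: 11.75
position: [0.4949, -0.0445, 0.0108]
ee_rot: [0.0, 0.998, -0.071, 0.001]
contact_force: [-0.6, 0.8, 1.6]
width: 0.0472
gripper_force: 51.8
```

Run:
```python
from h import *
go((494.5,-44.3,8,-8.1),(494.5,-44.3,120,-8.1))
```

```text
at [494.9 -44.5  10.8] yaw -8.1 w 47.2 F [-0.6  0.8  1.6] t 11.75
[np.float64(-0.0005), np.float64(-0.0001), np.float64(0.0035), np.float64(-0.0)]
[np.float64(-0.0005), np.float64(-0.0001), np.float64(-0.1365), np.float64(-0.0)]
```

>>> {"name": "move_arm", "arguments": {
  "deltas": [
    [[0,0,0,0,-0.4],[0,0,0,0,-0.4],[0,0,0.004,0,-0.4],[0,0,0.005,0,-0.4],[0,0,0.005,0,1],[0,0,0.005,0,1],[0,0,0.005,0,1],[0,0,0.005,0,1]]
  ],
  "squeeze": 60
}}

```text
clock: 12.55
position: [0.4943, -0.0443, 0.0064]
ee_rot: [0.0, 0.997, -0.071, -0.0]
contact_force: [-1.3, 0.2, 3.4]
width: 0.0477
gripper_force: 62.2
```

>>> {"name": "move_arm", "arguments": {
  "deltas": [
    [[0,0,-0.02,0,1],[0,0,-0.06,0,1],[0,0,-0.1,0,1],[0,0,-0.14,0,1],[0,0,-0.14,0,1]]
  ]
}}

```text
clock: 13.05
position: [0.4976, -0.045, 0.122]
ee_rot: [0.001, 0.997, -0.071, 0.005]
contact_force: [1.1, -0.2, -1.1]
width: 0.048
gripper_force: 62.1
```

Run:
```python
from h import *
go((508,170,122,SY))
```

```text
at [497.6 -45.  122. ] yaw -8.11 w 48.0 F [ 1.1 -0.2 -1.1] t 13.05
[np.float64(-0.025), np.float64(-0.2679), np.float64(0.0001), np.float64(-0.7405)]
```

>>> {"name": "move_arm", "arguments": {
  "deltas": [
    [[-0.002,-0.022,0,-0.06,1],[-0.004,-0.045,0,-0.125,1],[-0.006,-0.068,0,-0.19,1],[-0.008,-0.09,0,-0.25,1],[-0.01,-0.112,0,-0.31,1],[-0.012,-0.135,0,-0.37,1],[-0.015,-0.158,0,-0.44,1],[-0.017,-0.18,0,-0.5,1],[-0.019,-0.2,0,-0.56,1],[-0.021,-0.225,0,-0.62,1],[-0.023,-0.247,0,-0.685,1],[-0.025,-0.268,0,-0.74,1]]
  ]
}}

```text
clock: 14.25
position: [0.5041, 0.1714, 0.1168]
ee_rot: [-0.001, 0.76, 0.649, -0.001]
contact_force: [-0.1, -0.3, -0.7]
width: 0.0481
gripper_force: 62.1
```

Run:
```python
from h import *
go((508,170,84,SY))
t=manip.get_image("top");s=manip.get_image("side")
go((508,170,84,SY))
a=cv2.resize(t[190:265,160:260],(500,375),interpolation=2);b=cv2.resize(s[200:310,220:330],(500,500),interpolation=2)[50:425];
cv2.imwrite("pics/c6.png",cv2.resize(np.hstack([a,b]),(800,300))[:,:,::-1])
```

```text
at [504.1 171.4 116.8] yaw 80.99 w 48.1 F [-0.1 -0.3 -0.7] t 14.25
[np.float64(-0.001), np.float64(0.0051), np.float64(0.0409), np.float64(0.002)]
at [504.3 172.3 116.9] yaw 80.83 w 47.6 F [-0.3  0.6 -0.3] t 14.35
[np.float64(-0.0021), np.float64(0.005), np.float64(0.0411), np.float64(0.0006)]
```

View pics/c6.png

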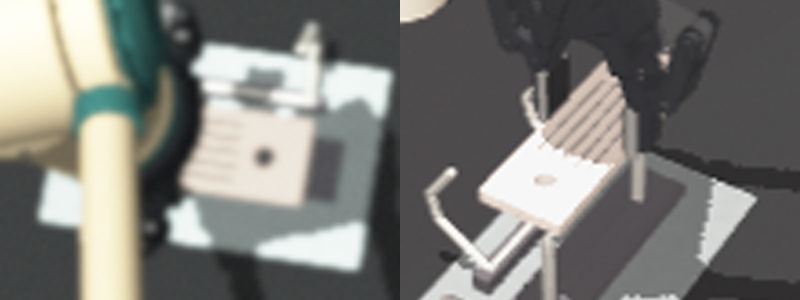

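Hole a shows at (264,157) in the top crop, hole b at (545,180) in the side crop. I'll compare each with its post tip in the same camera.

Run:
```python
from h import *
r=np.radians(SY);x=np.array([np.cos(r),np.sin(r)]);y=np.array([-x[1],x[0]])
for n,h,t in(("top",(225.6,228.85),(231.4,229.0)),("side",(259.8,260.4),(260.2,275.8))):
    H=cast(n,h,.1185)[0,:2]*1000;T=cast(n,t,.067)[0,:2]*1000
    d=T-H;print(n,H,T,"move",d,"seat xy",d@x,d@y)
```

```text
top [495.59444507 125.43405723] [500.00470038 119.55898355] move [ 4.4102553  -5.87507368] seat xy -5.089760622998825 -5.2972803751832975
side [510.87488064 228.87582857] [515.16601761 220.81155117] move [ 4.29113697 -8.06427739] seat xy -7.269644120787599 -5.53160923516933
```

>>> {"name": "move_arm", "arguments": {
  "deltas": [
    [[-0.004,0.003,0.01,0,1],[-0.0075,0.0065,0.025,0,1],[-0.0075,0.0065,0.041,0,1],[-0.0075,0.0065,0.041,0,1],[-0.0075,0.0065,0.041,0,1]]
  ]
}}

```text
clock: 14.85
position: [0.5086, 0.163, 0.0846]
ee_rot: [-0.0, 0.763, 0.647, -0.001]
contact_force: [-0.3, -0.4, -0.7]
width: 0.0479
gripper_force: 62.1
```

Run:
```python
from h import *
t=manip.get_image("top");s=manip.get_image("side")
go()
a=cv2.resize(t[190:265,160:260],(500,375),interpolation=2);b=cv2.resize(s[200:310,220:330],(500,500),interpolation=2)[100:475];
cv2.imwrite("pics/c7.png",cv2.resize(np.hstack([a,b]),(800,300))[:,:,::-1])
```

```text
at [509.4 163.5  85.6] yaw 80.63 w 47.5 F [-0.1  0.3 -1.5] t 14.95
```

View pics/c7.png

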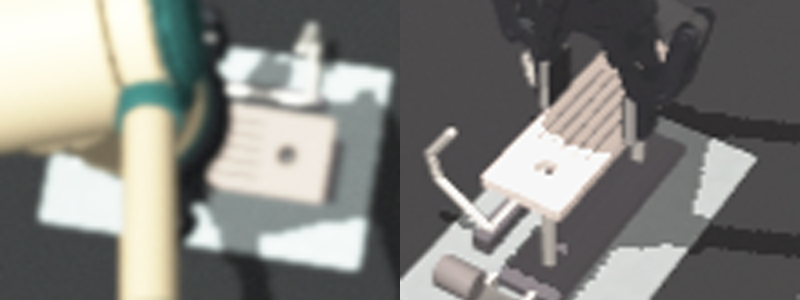

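Hole a is at top-crop (288,154), hole b at side-crop (546,168). I'm saving picture views, so from here a numeric hole finder does this check.

```bash
cat >> h.py <<'E'
TIP={("top","a"):(231.4,229.0),("top","b"):(191.4,223.0),("side","a"):(285.4,246.8),("side","b"):(260.2,275.8)}
def dark(img,px,r=5):
    """centroid of the dark hole near px (darkness below local bright median)"""
    u,v=np.round(px).astype(int);g=cv2.cvtColor(img,cv2.COLOR_RGB2GRAY).astype(float)
    w=g[v-r:v+r+1,u-r:u+r+1];k=np.clip(np.percentile(w,60)-25-w,0,None)
    yy,xx=np.mgrid[v-r:v+r+1,u-r:u+r+1];g2=np.exp(-((xx-px[0])**2+(yy-px[1])**2)/(2*(r*.6)**2));k=k*g2
    return np.array([(k*xx).sum(),(k*yy).sum()])/k.sum() if k.sum()>40 else None
def offs(imgs,views,ztop,guess,sx=None):
    """needed shift in seat axes from hole to post tip; guess=TCP-based board centre"""
    r=np.radians(SY);x=np.array([np.cos(r),np.sin(r)]);y=np.array([-x[1],x[0]])
    for n,k in views:
        c=np.array(guess)+(50 if k=="b" else -50)*x
        px=proj(n,np.r_[c,ztop]/1000)[0]
        for _ in range(3):
            q=dark(imgs[n],px)
            if q is None: break
            px=q
        if q is None: print(n,k,"none");continue
        H=cast(n,q,ztop/1000)[0,:2]*1000;T=cast(n,TIP[n,k],.067)[0,:2]*1000;d=T-H
        print(n,k,q.round(1),"seat-x %.1f seat-y %.1f"%(d@x,d@y),"world",d.round(1))
E
python3 - <<'E'
from h import *
i={n:manip.get_image(n) for n in("top","side")}
r=np.radians(SY);x=np.array([np.cos(r),np.sin(r)])
p=yawpos()[1];go()
offs(i,[("top","a"),("side","b")],p[2]+1.6,p[:2]+5*x)
for n,q in(("top",(231.2,227.8)),("side",(259.8,267.8))): print(dark(i[n],q))
E
```

```text
at [509.5 163.8  85.9] yaw 80.66 w 47.8 F [ 0.2 -0.  -0.4] t 15.05
top a [230.9 227.8] seat-x 1.7 seat-y 1.3 world [-1.   1.9]
side b [259.9 268.1] seat-x 0.9 seat-y 0.6 world [-0.4  1. ]
[230.96689519 227.75325476]
[259.91933437 268.1188121 ]
```

>>> {"name": "move_arm", "arguments": {
  "deltas": [
    [[0.0016,-0.001,0.005,0,1],[0.0016,-0.001,0.012,0,1],[0.0016,-0.001,0.02,0,1],[0.0016,-0.001,0.028,0,1],[0.0016,-0.001,0.036,0,1],[0.0016,-0.001,0.044,0,1],[0.0016,-0.001,0.052,0,1],[0.0016,-0.001,0.06,0,1],[0.0016,-0.001,0.065,0,1],[0.0016,-0.001,0.065,0,1]]
  ]
}}

```text
clock: 16.05
position: [0.508, 0.1652, 0.0327]
ee_rot: [-0.0, 0.762, 0.647, -0.001]
contact_force: [0.2, -0.5, -1.0]
width: 0.0481
gripper_force: 62.1
```

Run:
```python
from h import *
go()
```

```text
at [508.  165.2  32.7] yaw 80.68 w 48.1 F [ 0.2 -0.5 -1. ] t 16.05
```

Threaded without force. Releasing.

>>> {"name": "move_arm", "arguments": {
  "deltas": [
    [[0,0,0,0,-0.35],[0,0,0,0,-0.35],[0,0,0,0,-0.35],[0,0,-0.03,0,-0.35],[0,0,-0.08,0,-0.35],[0,0,-0.11,0,-0.5],[0,0.06,-0.11,0,-0.7],[0,0.12,-0.11,0,-0.7],[-0.1,0.15,-0.11,0,-0.7],[-0.2,0.15,-0.11,0,-0.7]]
  ]
}}

```text
clock: 17.05
position: [0.6086, 0.0496, 0.1214]
ee_rot: [0.001, 0.761, 0.648, 0.001]
contact_force: [-0.6, -0.2, -0.0]
width: 0.0723
gripper_force: 0.0
```

Run:
```python
from h import *
t=manip.get_image("top");s=manip.get_image("side")
for n,i in(("top",t),("side",s)):
    for r in rects(n,i,.008,170,60):
        if r[3]<170 and 300<r[1]<700: print(n,*r)
go()
# board on seat, top face at z=.020
for n,i in(("top",t),("side",s)):
    g=(i.astype(int)); print(n)
save(t,"t8",(170,190,270,265),4);save(s,"s8",(210,220,320,320),4)
a=cv2.imread("pics/t8.png");b=cv2.imread("pics/s8.png")
c=np.zeros((400,840,3),np.uint8);c[:300,:400]=a;c[:400,400:]=b
cv2.imwrite("pics/c8.png",cv2.resize(c,(800,381)))
```

```text
top [281. 288.] 356.4 0.0 117.7 32.2 83.3
top [389. 252.] 444.3 -271.1 154.5 55.8 3.5
top [173. 237.] 477.1 282.1 124.9 47.3 1.6
top [442. 240.] 473.9 -407.1 154.8 55.7 -8.5
top [168. 167.] 672.2 298.9 91.4 23.5 81.9
top [267. 180.] 637.9 36.8 137.3 23.4 -2.7
top [191. 182.] 634.3 240.3 163.0 41.2 -9.7
side [349. 298.] 342.0 155.6 87.9 20.8 50.9
side [176. 301.] 672.5 300.9 89.5 19.5 81.9
side [350. 265.] 366.1 57.3 43.2 29.0 81.9
side [352. 185.] 445.8 -264.3 151.0 61.5 3.6
side [354. 161.] 475.6 -399.6 151.8 62.2 -8.4
at [605.9  44.7 121.3] yaw 80.4 w 72.4 F [-0.4  0.7 -0.2] t 17.15
top
side
```

View pics/c8.png

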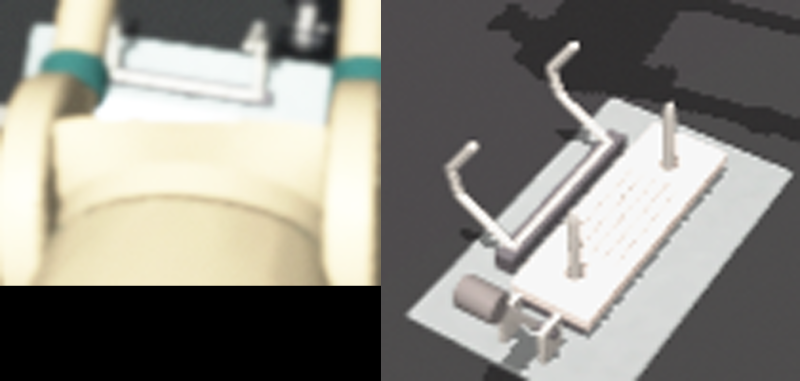

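Board 1 lies flat on the seat over both posts. Next board, at (444,-271).

Run:
```python
from h import *
go((445,-270.8,110,3.5))
```

```text
at [605.9  44.7 121.3] yaw 80.4 w 72.4 F [-0.4  0.7 -0.2] t 17.15
[np.float64(-0.4224), np.float64(-0.1325), np.float64(0.0141), np.float64(0.6408)]
```

>>> {"name": "move_arm", "arguments": {
  "deltas": [
    [[-0.038,-0.012,0,0.058,-0.7],[-0.077,-0.024,0,0.116,-0.7],[-0.115,-0.036,0,0.175,-0.7],[-0.154,-0.048,0,0.233,-0.7],[-0.192,-0.06,0,0.291,-0.7],[-0.23,-0.072,0,0.35,-0.7],[-0.269,-0.084,0,0.408,-0.7],[-0.307,-0.096,0,0.466,-0.7],[-0.346,-0.108,0.005,0.525,-0.7],[-0.384,-0.12,0.01,0.583,-0.7],[-0.4224,-0.1325,0.014,0.641,-0.7],[-0.4224,-0.1325,0.014,0.641,-0.7]]
  ]
}}

```text
clock: 18.35
position: [0.4453, -0.2684, 0.1103]
ee_rot: [0.001, 1.0, 0.031, -0.0]
contact_force: [0.1, 0.0, -0.2]
width: 0.0726
gripper_force: 0.0
```

Run:
```python
from h import *
i=manip.get_image("top");i2=manip.get_image("side")
for n,j in(("top",i),("side",i2)):
    for r in rects(n,j,.008,170,60):
        if 60<r[3]<170 and 300<r[1]<700 and r[2]<-100: print(n,*r)
go((445,-270.8,6,3.5))
```

```text
top [480. 309.] 302.1 -487.1 126.5 11.0 -22.0
top [389. 269.] 397.8 -272.1 64.8 49.7 -2.6
top [506. 263.] 412.8 -559.8 104.9 24.7 -40.3
top [415. 261.] 421.7 -335.7 127.2 14.1 -29.3
top [473. 240.] 471.5 -484.9 145.0 99.5 51.6
top [444. 216.] 530.3 -414.1 106.2 23.5 -40.2
side [351. 185.] 445.7 -264.1 151.0 61.5 3.5
side [354. 161.] 475.8 -399.7 151.3 62.0 -8.4
at [ 446.4 -265.8  110.5] yaw 3.73 w 72.5 F [0.1 0.7 0.2] t 18.45
[np.float64(-0.0021), np.float64(0.0061), np.float64(0.1306), np.float64(0.0019)]
```

>>> {"name": "move_arm", "arguments": {
  "deltas": [
    [[-0.002,0.006,0.04,0.002,-0.7],[-0.002,0.006,0.08,0.002,-0.7],[-0.002,0.006,0.11,0.002,-0.7],[-0.002,0.006,0.123,0.002,-0.7],[-0.002,0.006,0.129,0.002,-0.7],[-0.002,0.006,0.13,0.002,-0.4],[-0.002,0.006,0.13,0.002,1],[-0.002,0.006,0.13,0.002,1],[-0.002,0.006,0.13,0.002,1],[-0.002,0.006,0.13,0.002,1]]
  ]
}}

```text
clock: 19.45
position: [0.4462, -0.2713, 0.0077]
ee_rot: [0.001, 1.0, 0.031, 0.001]
contact_force: [-0.3, 1.0, 5.8]
width: 0.048
gripper_force: 62.5
```

Run:
```python
from h import *
go((445,-271,5,3.5))
```

```text
at [ 446.2 -271.3    7.7] yaw 3.52 w 48.0 F [-0.3  1.   5.8] t 19.45
[np.float64(-0.0015), np.float64(-0.0005), np.float64(0.0034), np.float64(0.0001)]
```

>>> {"name": "move_arm", "arguments": {
  "deltas": [
    [[0,0,-0.02,0,1],[0,0,-0.06,0,1],[0,0,-0.1,0,1],[0,0,-0.14,0,1],[0,0,-0.14,0,1],[0,0,-0.14,0,1]]
  ]
}}

```text
clock: 20.05
position: [0.4453, -0.271, 0.119]
ee_rot: [0.001, 1.0, 0.031, 0.001]
contact_force: [0.1, 0.0, -1.6]
width: 0.0477
gripper_force: 62.0
```

Run:
```python
from h import *
go((508.3,165.2,118,SY))
```

```text
at [ 445.3 -271.   119. ] yaw 3.52 w 47.7 F [ 0.1  0.  -1.6] t 20.05
[np.float64(0.1122), np.float64(-0.5394), np.float64(0.0012), np.float64(-0.6435)]
```

>>> {"name": "move_arm", "arguments": {
  "deltas": [
    [[0.01,-0.049,0,-0.058,1],[0.02,-0.098,0,-0.117,1],[0.03,-0.147,0,-0.175,1],[0.04,-0.196,0,-0.234,1],[0.051,-0.245,0,-0.292,1],[0.061,-0.294,0,-0.351,1],[0.071,-0.343,0,-0.41,1],[0.082,-0.392,0,-0.468,1],[0.092,-0.441,0,-0.526,1],[0.102,-0.49,0,-0.585,1],[0.112,-0.5394,0,-0.6435,1],[0.112,-0.5394,0,-0.6435,1]]
  ]
}}

```text
clock: 21.25
position: [0.5076, 0.1696, 0.1165]
ee_rot: [-0.001, 0.76, 0.65, -0.0]
contact_force: [0.2, -0.3, 0.2]
width: 0.0477
gripper_force: 62.1
```

>>> {"name": "move_arm", "arguments": {
  "deltas": [
    [[0,0,0,0,1],[0,0,0,0,1],[0,0,0,0,1],[0,0,0,0,1]]
  ]
}}

```text
clock: 21.65
position: [0.5079, 0.1642, 0.1181]
ee_rot: [-0.0, 0.762, 0.647, -0.0]
contact_force: [-1.1, 0.1, -0.9]
width: 0.0476
gripper_force: 62.1
```

```bash
cat > chk.py <<'E'
from h import *
import sys
dz=float(sys.argv[1]);ox=float(sys.argv[2]) if len(sys.argv)>2 else 0
i={n:manip.get_image(n) for n in("top","side")}
go((508.2,165.2,84,SY))
p=yawpos()[1];r=np.radians(SY);x=np.array([np.cos(r),np.sin(r)])
offs(i,[("top","a"),("top","b"),("side","b"),("side","a")],p[2]+dz,p[:2]+ox*x)
E
python3 chk.py 0.6 2
```

```text
at [508.1 164.6 118.3] yaw 80.66 w 47.8 F [-0.1 -0.7 -1.5] t 21.75
[np.float64(0.0008), np.float64(0.0), np.float64(0.0429), np.float64(-0.0008)]
top a none
top b [182.2 220.1] seat-x -8.8 seat-y -0.2 world [-1.2 -8.7]
side b [259.4 256.3] seat-x 1.5 seat-y 1.2 world [-1.   1.7]
side a none
```

>>> {"name": "move_arm", "arguments": {
  "deltas": [
    [[0.002,-0.001,0.01,0,1],[0.002,-0.001,0.025,0,1],[0.002,-0.001,0.04,0,1],[0.002,-0.001,0.04,0,1],[0.002,-0.001,0.04,0,1],[0.002,-0.001,0.04,0,1],[0.002,-0.001,0.04,0,1]]
  ]
}}

```text
clock: 22.45
position: [0.5079, 0.1672, 0.0866]
ee_rot: [0.0, 0.762, 0.648, 0.0]
contact_force: [0.1, -0.4, -1.4]
width: 0.048
gripper_force: 62.1
```

```bash
cat >> chk.py <<'E'
t=i["top"]
if len(sys.argv)>3:
    px=proj("top",np.r_[p[:2]-45*x,p[2]+dz]/1000)[0];u,v=px.astype(int);print(px)
    print(cv2.cvtColor(t,cv2.COLOR_RGB2GRAY)[v-8:v+9,u-12:u+14])
E
python3 chk.py 0.6 2 1
```

```text
at [507.8 167.2  86.6] yaw 80.75 w 48.0 F [-0.1  0.2 -0.4] t 22.55
[np.float64(-0.0024), np.float64(0.0009), np.float64(0.0033), np.float64(-0.0)]
top a none
top b [184.3 224.8] seat-x -10.8 seat-y -8.3 world [  6.4 -11.9]
side b [260.5 269.2] seat-x -0.7 seat-y -1.9 world [ 1.7 -1. ]
side a none
[228.83028119 227.97640611]
[[191 225 231 233 234 234 235 236 237 237 237 237 236 234 235 233 232 229
  224 220 215 206 197 190 184 177]
 [190 218 226 226 227 228 229 231 232 234 237 238 238 239 239 238 238 237
  237 236 234 233 231 229 226 216]
 [203 227 232 231 232 230 228 226 227 230 236 238 240 240 239 239 239 238
  239 239 238 238 237 238 236 231]
 [207 226 231 233 234 233 234 232 231 234 237 239 239 239 240 238 239 239
  239 239 239 239 239 239 239 234]
 [204 219 224 227 230 231 232 232 233 235 238 239 239 239 239 240 239 239
  239 239 239 239 239 239 238 235]
 [220 229 230 230 228 227 227 228 229 235 237 238 239 240 238 238 239 239
  239 239 239 239 240 239 238 234]
 [227 233 235 234 234 232 232 232 233 236 238 239 239 237 237 236 237 238
  239 239 240 240 240 239 237 233]
 [222 229 2
[... 379 characters left out ...]
14 208 223
  235 239 239 240 240 239 235 231]
 [227 226 227 227 228 230 231 235 237 239 238 235 229 227 220 210 211 226
  236 240 240 240 239 238 234 231]
 [233 232 232 232 231 229 228 232 236 238 239 237 234 232 227 225 227 235
  238 240 240 240 240 237 232 232]
 [232 233 234 235 235 234 234 235 238 239 239 239 238 238 236 236 237 238
  239 240 240 239 239 237 232 232]
 [227 228 230 233 232 232 233 236 238 239 240 240 240 239 239 240 240 240
  240 240 240 240 239 237 231 233]
 [233 231 229 229 226 225 230 235 238 240 240 240 240 240 240 240 239 240
  240 240 240 239 239 236 232 233]
 [237 237 234 234 233 232 234 237 239 240 240 240 240 240 240 240 239 240
  240 241 240 240 239 235 231 233]]
```

```bash
sed -i 's/np.percentile(w,60)-25-w/np.percentile(w,75)-3-w/; s/k=np.clip(\(.*\),0,None)$/k=np.clip(\1,0,15)/' h.py; grep -n "k=np.clip" h.py
python3 - <<'E'
from h import *
r=np.radians(SY);x=np.array([np.cos(r),np.sin(r)]);y=np.array([-x[1],x[0]])
H=cast("top",(230.5,228.7),.0872)[0,:2]*1000;T=cast("top",TIP["top","a"],.067)[0,:2]*1000;d=T-H;print(d@x,d@y)
i=manip.get_image("side");g=cv2.cvtColor(i,cv2.COLOR_RGB2GRAY);print(g[262:277,252:270]);p=yawpos()[1];print(p)
E
```

```text
46:    w=g[v-r:v+r+1,u-r:u+r+1];k=np.clip(np.percentile(w,75)-3-w,0,15)
0.9819669775148356 -1.0383596995923972
[[247 247 247 247 247 247 247 247 247 247 247 247 247 245 189 195 197 187]
 [247 247 247 247 247 247 247 247 247 247 247 247 246 245 247 247 188 151]
 [247 247 247 247 247 247 247 247 247 247 247 247 247 247 247 247 240 245]
 [247 247 247 247 247 247 247 247 247 247 247 247 247 247 247 247 247 247]
 [247 247 247 247 247 247 247 247 246 246 247 247 247 247 247 247 247 247]
 [247 247 247 247 247 247 235 223 226 227 231 245 247 247 247 247 247 247]
 [247 247 247 247 247 245 196 217 224 224 219 237 247 247 247 247 247 247]
 [247 247 247 247 247 245 222 224 112 106 173 244 247 247 247 247 247 247]
 [247 247 247 247 247 247 246 217 184 170 239 247 247 247 247 247 247 247]
 [247 247 247 247 247 247 247 247 247 247 247 247 247 247 247 247 247 247]
 [247 247 247 247 247 247 247 247 247 247 247 247 247 247 247 247 247 247]
 [247 247 247 247 247 247 247 247 247 247 247 247 247 247 247 247 247 247]
 [247 247 247 247 247 247 247 247 247 247 247 247 247 247 247 247 247 247]
 [243 247 247 247 247 247 247 247 247 247 247 247 247 247 247 247 247 237]
 [221 227 242 247 247 247 247 247 247 247 247 247 247 247 247 247 237 186]]
[507.76386533 167.15427914  86.60887565]
```

>>> {"name": "move_arm", "arguments": {
  "deltas": [
    [[0,0.0015,0,0,1],[0,0.0015,0.01,0,1],[0,0.0015,0.017,0,1],[0,0.0015,0.025,0,1],[0,0.0015,0.033,0,1],[0,0.0015,0.041,0,1],[0,0.0015,0.049,0,1],[0,0.0015,0.057,0,1],[0,0.0015,0.06,0,1],[0,0.0015,0.06,0,1]]
  ]
}}

```text
clock: 23.6
position: [0.5084, 0.1668, 0.0378]
ee_rot: [-0.0, 0.762, 0.648, -0.0]
contact_force: [0.2, -0.4, -0.7]
width: 0.0481
gripper_force: 62.1
```

Run:
```python
from h import *
go()
```

```text
at [508.4 166.8  37.8] yaw 80.74 w 48.1 F [ 0.2 -0.4 -0.7] t 23.6
```

>>> {"name": "move_arm", "arguments": {
  "deltas": [
    [[0,0,0,0,-0.35],[0,0,0,0,-0.35],[0,0,0,0,-0.35],[0,0,-0.03,0,-0.35],[0,0,-0.08,0,-0.35],[0,0,-0.11,0,-0.5],[-0.06,0,-0.11,0,-0.7],[-0.12,0,-0.11,0.06,-0.7],[-0.18,0,-0.11,0.12,-0.7],[-0.24,0,-0.11,0.18,-0.7],[-0.3,0,-0.11,0.24,-0.7],[-0.3,0,-0.11,0.24,-0.7]]
  ]
}}

```text
clock: 24.8
position: [0.4698, -0.0753, 0.1268]
ee_rot: [0.002, 0.901, 0.434, -0.0]
contact_force: [0.7, 0.2, -0.6]
width: 0.0728
gripper_force: 0.0
```

Run:
```python
from h import *
t=manip.get_image("top");s=manip.get_image("side")
for n,i in(("top",t),("side",s)):
    for z in (.008,.028):
      for r in rects(n,i,z,170,60):
        if 60<r[3]<260 and 300<r[1]<700: print(n,z,*r)
go((474.8,-407.0,110,-8.5))
save(s,"s9",(210,220,340,330),4)
```

```text
top 0.008 [288. 290.] 351.6 -16.8 75.0 32.5 80.3
top 0.008 [220. 294.] 340.9 154.7 91.3 22.8 51.0
top 0.008 [350. 289.] 351.4 -170.5 148.0 15.7 -12.0
top 0.008 [274. 266.] 410.7 19.2 147.1 15.3 -19.7
top 0.008 [364. 231.] 496.9 -213.1 105.7 26.9 -16.7
top 0.008 [442. 240.] 474.1 -407.0 154.5 55.5 -8.5
top 0.008 [327. 221.] 523.7 -118.8 148.8 101.7 72.7
top 0.008 [211. 223.] 525.8 188.3 239.4 148.8 80.8
top 0.008 [291. 210.] 553.4 -25.5 111.0 27.3 -16.4
top 0.008 [168. 167.] 672.1 298.8 90.5 23.0 82.2
top 0.028 [288. 290.] 352.7 -16.9 73.5 31.8 80.3
top 0.028 [220. 294.] 342.2 151.2 89.5 22.3 51.0
top 0.028 [350. 289.] 352.5 -167.6 145.1 15.4 -12.0
top 0.028 [274. 266.] 410.7 18.3 144.2 15.0 -19.7
top 0.028 [364. 231.] 495.1 -209.4 103.6 26.4 -16.7
top 0.028 [442. 240.] 472.8 -399.6 151.5 54.5 -8.5
top 0.028 [327. 221.] 521.4 -117.0 145.9 99.7 72.7
top 0.028 [211. 223.] 523.5 184.2 234.8 145.9 80.8
top 0.028 [291. 210.] 550.6 -25.5 108.8 26.8 -16.4
top 0.028 [168. 167.] 667.0 292.6 88.7 22.6 82.2
side 0.008 [349. 298.] 342.0 155.5 87.6 20.7 51.1
side 0.008 [176. 301.] 672.5 300.9 89.5 19.5 81.9
side 0.008 [356. 256.] 360.5 20.0 118.9 28.9 80.7
side 0.008 [258. 281.] 536.6 160.7 239.4 180.6 80.8
side 0.008 [364. 163.] 448.2 -395.5 96.4 62.2 -8.4
side 0.028 [349. 298.] 339.3 173.3 85.0 20.1 51.1
side 0.028 [176. 301.] 660.1 314.4 86.9 18.9 81.9
side 0.028 [356. 256.] 357.3 41.8 115.4 28.0 80.7
side 0.028 [258. 281.] 528.2 178.3 232.4 175.3 80.8
side 0.028 [364. 163.] 442.4 -361.5 93.5 60.4 -8.4
at [470.  -70.9 126.5] yaw 51.8 w 72.3 F [ 0.4  0.9 -0.4] t 24.9
[np.float64(-0.3264), np.float64(0.2645), np.float64(0.0207), np.float64(0.5025)]
```

>>> {"name": "move_arm", "arguments": {
  "deltas": [
    [[-0.036,0.029,0,0.056,-0.7],[-0.072,0.058,0,0.112,-0.7],[-0.109,0.088,0,0.167,-0.7],[-0.145,0.117,0,0.223,-0.7],[-0.181,0.147,0,0.279,-0.7],[-0.218,0.176,0,0.335,-0.7],[-0.254,0.206,0.005,0.391,-0.7],[-0.29,0.235,0.01,0.447,-0.7],[-0.326,0.2645,0.02,0.5025,-0.7],[-0.326,0.2645,0.02,0.5025,-0.7],[-0.326,0.2645,0.02,0.5025,-0.7],[-0.326,0.2645,0.02,0.5025,-0.7]]
  ]
}}

```text
clock: 26.1
position: [0.4766, -0.4036, 0.1102]
ee_rot: [-0.001, 0.997, -0.071, -0.0]
contact_force: [-0.3, 0.8, -0.6]
width: 0.0724
gripper_force: 0.0
```

Run:
```python
from h import *
go((474.8,-407.0,6,-8.5))
```

```text
at [ 476.6 -403.6  110.2] yaw -8.19 w 72.4 F [-0.3  0.8 -0.6] t 26.1
[np.float64(-0.0017), np.float64(0.0045), np.float64(0.1303), np.float64(0.0026)]
```

>>> {"name": "move_arm", "arguments": {
  "deltas": [
    [[-0.002,0.004,0.04,0.002,-0.7],[-0.002,0.004,0.08,0.002,-0.7],[-0.002,0.004,0.11,0.002,-0.7],[-0.002,0.004,0.123,0.002,-0.7],[-0.002,0.004,0.129,0.002,-0.7],[-0.002,0.004,0.13,0.002,-0.4],[-0.002,0.004,0.13,0.002,1],[-0.002,0.004,0.13,0.002,1],[-0.002,0.004,0.13,0.002,1],[-0.002,0.004,0.13,0.002,1]]
  ]
}}

```text
clock: 27.1
position: [0.4749, -0.4094, 0.008]
ee_rot: [0.001, 0.997, -0.075, 0.001]
contact_force: [1.2, 0.8, 6.2]
width: 0.0476
gripper_force: 62.4
```

Run:
```python
from h import *
go()
```

```text
at [ 474.9 -409.4    8. ] yaw -8.6 w 47.6 F [1.2 0.8 6.2] t 27.1
```

>>> {"name": "move_arm", "arguments": {
  "deltas": [
    [[0,0,-0.02,0,1],[0,0,-0.06,0,1],[0,0,-0.1,0,1],[0,0,-0.14,0,1],[0,0,-0.14,0,1],[0,0,-0.14,0,1]]
  ]
}}

```text
clock: 27.7
position: [0.474, -0.4089, 0.119]
ee_rot: [0.001, 0.997, -0.075, 0.001]
contact_force: [0.6, -0.5, -2.0]
width: 0.0482
gripper_force: 62.0
```

Run:
```python
from h import *
go((508.3,167,118,SY))
```

```text
at [ 474.  -408.9  119. ] yaw -8.6 w 48.2 F [ 0.6 -0.5 -2. ] t 27.7
[np.float64(-0.0652), np.float64(-0.7182), np.float64(0.0013), np.float64(-0.7446)]
```

>>> {"name": "move_arm", "arguments": {
  "deltas": [
    [[-0.005,-0.055,0,-0.06,1],[-0.01,-0.11,0,-0.12,1],[-0.015,-0.165,0,-0.18,1],[-0.02,-0.22,0,-0.24,1],[-0.025,-0.275,0,-0.3,1],[-0.03,-0.33,0,-0.36,1],[-0.035,-0.39,0,-0.42,1],[-0.04,-0.45,0,-0.48,1],[-0.046,-0.51,0,-0.545,1],[-0.052,-0.57,0,-0.61,1],[-0.058,-0.63,0,-0.68,1],[-0.065,-0.69,0,-0.7446,1]]
  ]
}}

```text
clock: 28.9
position: [0.5035, 0.1465, 0.1165]
ee_rot: [-0.001, 0.76, 0.65, -0.002]
contact_force: [0.4, -0.5, -0.3]
width: 0.0479
gripper_force: 62.0
```

>>> {"name": "move_arm", "arguments": {
  "deltas": [
    [[0,0,0,0,1],[0,0,0,0,1],[0,0,0,0,1]]
  ]
}}

```text
clock: 29.2
position: [0.5041, 0.1438, 0.1171]
ee_rot: [-0.0, 0.762, 0.647, -0.001]
contact_force: [-1.3, 0.0, -0.6]
width: 0.0478
gripper_force: 62.0
```

```bash
python3 -c "
from h import *
go((508.3,167,86,SY))"
```

```text
at [504.1 143.8 117.1] yaw 80.7 w 47.8 F [-1.3  0.  -0.6] t 29.2
[np.float64(0.0294), np.float64(0.0005), np.float64(0.0389), np.float64(-0.0004)]
```

>>> {"name": "move_arm", "arguments": {
  "deltas": [
    [[0.015,0,0,0,1],[0.0294,0.0005,0,0,1],[0.0294,0.0005,0.015,0,1],[0.0294,0.0005,0.03,0,1],[0.0294,0.0005,0.039,0,1],[0.0294,0.0005,0.039,0,1],[0.0294,0.0005,0.039,0,1],[0.0294,0.0005,0.039,0,1]]
  ]
}}

```text
clock: 30.0
position: [0.5095, 0.1679, 0.0873]
ee_rot: [0.0, 0.762, 0.648, 0.0]
contact_force: [-0.5, -0.6, -0.4]
width: 0.0476
gripper_force: 62.0
```

```bash
python3 chk.py 0.4 2
python3 - <<'E'
from h import *
i=manip.get_image("side");g=cv2.cvtColor(i,cv2.COLOR_RGB2GRAY);print(g[262:277,252:270])
i=manip.get_image("top");g=cv2.cvtColor(i,cv2.COLOR_RGB2GRAY);print(g[220:238,222:242])
E
```

```text
at [509.5 168.   87.5] yaw 80.75 w 47.6 F [-0.   0.  -0.4] t 30.1
[np.float64(-0.0037), np.float64(-0.0011), np.float64(0.0044), np.float64(0.0)]
top a [228.9 227.7] seat-x -3.0 seat-y 0.6 world [-1.1 -2.9]
top b [184.9 220.2] seat-x -11.3 seat-y 2.8 world [ -4.5 -10.8]
side b [258.9 268.4] seat-x -1.0 seat-y 1.8 world [-1.9 -0.7]
side a none
[[247 247 247 247 247 247 247 247 247 247 247 247 203 220 197 198 188 159]
 [247 247 247 247 247 247 247 247 247 247 247 246 245 247 247 247 186 179]
 [247 247 247 247 247 247 247 247 247 247 247 247 247 247 247 242 243 247]
 [247 247 247 247 247 247 247 247 247 247 247 247 247 247 247 245 247 247]
 [247 247 247 247 247 247 247 247 245 247 247 247 247 247 247 247 247 247]
 [247 247 247 247 247 239 226 227 230 241 246 247 247 247 247 247 247 247]
 [247 247 247 247 198 206 219 220 224 224 244 247 247 247 247 247 247 247]
 [247 247 247 247 239 215 233 183 158 215 246 247 247 247 247 247 247 247]
 [247 247 247 247 247 244 242 157 139 240 247 247 247 247 247 247 247 247]
 [247 247 247 247 247 247 247 247 247 247 247 247 247 247 247 247 247 247]
 [247
[... 1201 characters left out ...]
 243 240
  238 240]
 [236 240 242 242 241 239 238 238 235 235 239 242 243 243 243 243 242 239
  238 241]
 [239 241 242 243 243 242 241 240 239 240 242 242 244 244 243 243 242 238
  238 241]
 [241 242 242 243 243 243 243 242 243 243 243 243 244 243 243 243 241 237
  239 242]
 [239 242 243 243 243 243 243 243 243 243 243 243 244 243 244 244 241 235
  238 242]
 [239 242 243 243 243 243 243 243 243 243 244 243 244 243 244 243 241 237
  238 242]
 [241 243 243 243 243 243 243 243 244 244 243 243 244 244 244 243 241 238
  239 242]
 [242 242 243 243 243 243 243 244 244 243 243 243 243 243 243 242 239 238
  241 242]
 [240 241 241 242 242 242 243 243 243 243 244 243 244 243 243 241 238 238
  241 241]]
```

>>> {"name": "move_arm", "arguments": {
  "deltas": [
    [[-0.0017,-0.0016,0,0,1],[-0.0017,-0.0016,0,0,1],[-0.0017,-0.0016,0.01,0,1],[-0.0017,-0.0016,0.018,0,1],[-0.0017,-0.0016,0.026,0,1],[-0.0017,-0.0016,0.034,0,1],[-0.0017,-0.0016,0.042,0,1],[-0.0017,-0.0016,0.05,0,1],[-0.0017,-0.0016,0.055,0,1],[-0.0017,-0.0016,0.055,0,1]]
  ]
}}

```text
clock: 31.2
position: [0.5072, 0.1668, 0.0423]
ee_rot: [-0.0, 0.762, 0.648, -0.001]
contact_force: [0.7, -0.3, -0.6]
width: 0.048
gripper_force: 62.0
```

Run:
```python
from h import *
go()
```

```text
at [507.2 166.8  42.3] yaw 80.76 w 48.0 F [ 0.7 -0.3 -0.6] t 31.2
```

Release, rise, and swing aside toward −y (clear of both views).

>>> {"name": "move_arm", "arguments": {
  "deltas": [
    [[0,0,0,0,-0.35],[0,0,0,0,-0.35],[0,0,0,0,-0.35],[0,0,-0.03,0,-0.35],[0,0,-0.08,0,-0.35],[0,0,-0.11,0,-0.3],[-0.06,0,-0.11,0,0],[-0.12,0,-0.11,0,0],[-0.18,0,-0.11,0,0],[-0.24,0,-0.11,0,0],[-0.3,0,-0.11,0,0],[-0.36,0,-0.11,0,0]]
  ]
}}

```text
clock: 32.4
position: [0.461, -0.1192, 0.1316]
ee_rot: [0.001, 0.762, 0.648, 0.0]
contact_force: [1.2, 0.3, -1.2]
width: 0.0423
gripper_force: 0.0
```

Run:
```python
from h import *
t=manip.get_image("top");s=manip.get_image("side")
for n,i in(("top",t),("side",s)):
    for r in rects(n,i,.012,170,60):
        if 60<r[3]<170 and 300<r[1]<420: print(n,*r)
go((357,10,90,SY))
save(t,"t8",(170,190,320,300),4);save(s,"s8",(210,220,320,320),4)
a=cv2.imread("pics/t8.png");b=cv2.imread("pics/s8.png")
c=np.zeros((440,1040,3),np.uint8);c[:440,:600]=a;c[:400,600:]=b
cv2.imwrite("pics/c10.png",cv2.resize(c,(800,338)))
```

```text
top [220. 294.] 341.3 154.1 91.3 23.2 50.7
top [271. 287.] 358.7 25.5 101.2 32.4 81.0
top [381. 299.] 327.4 -245.7 147.5 17.2 -15.9
top [305. 269.] 403.6 -60.9 149.9 17.3 -22.0
side [349. 298.] 341.5 159.2 87.4 20.7 50.9
side [358. 253.] 358.0 13.8 139.6 29.1 81.0
at [ 461.3 -122.9  131.6] yaw 80.39 w 42.7 F [-0.8  1.1  0. ] t 32.5
[np.float64(0.1421), np.float64(-0.1563), np.float64(0.0521), np.float64(-0.003)]
```

View pics/c10.png

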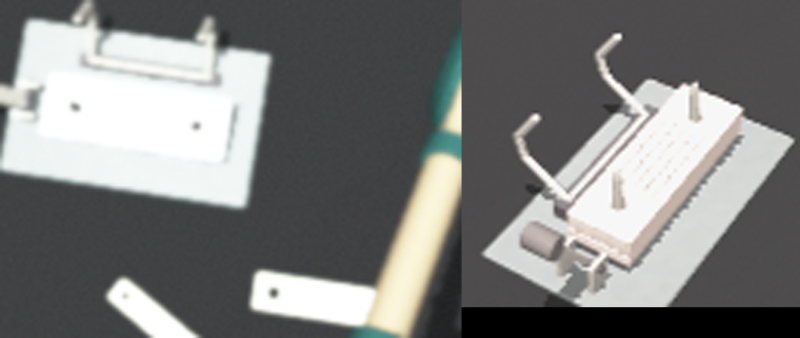

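The stack is flush: three boards level, post tips through, and the bar is still where I put it. Fetch the bar.

>>> {"name": "move_arm", "arguments": {
  "deltas": [
    [[0.03,-0.035,0.01,-0.003,0],[0.07,-0.08,0.02,-0.003,0],[0.11,-0.12,0.03,-0.003,0],[0.142,-0.156,0.04,-0.003,0],[0.142,-0.156,0.05,-0.003,0],[0.142,-0.156,0.05,-0.003,0],[0.142,-0.156,0.05,-0.003,0],[0.142,-0.156,0.05,-0.003,0]]
  ]
}}

```text
clock: 33.3
position: [0.3582, 0.0142, 0.0916]
ee_rot: [0.001, 0.76, 0.65, 0.001]
contact_force: [-0.1, 0.9, 0.9]
width: 0.0429
gripper_force: 0.0
```

Run:
```python
from h import *
t=manip.get_image("top");s=manip.get_image("side")
for n,i in(("top",t),("side",s)):
    for r in rects(n,i,.008,170,60):
        if 40<r[3]<170 and 300<r[1]<420: print(n,*r)
go((357.3,9.8,11,80.7))
```

```text
top [298. 309.] 305.8 -40.6 107.7 28.3 -8.5
top [212. 288.] 357.0 174.5 41.0 24.1 51.0
top [264. 305.] 314.0 48.2 145.8 113.2 82.0
top [226. 298.] 334.0 140.8 107.3 28.3 -7.8
side [349. 298.] 342.3 155.2 87.6 20.0 50.9
at [357.7  14.2  91.4] yaw 81.05 w 42.6 F [ 0.1  0.2 -1.4] t 33.4
[np.float64(-0.0055), np.float64(0.0003), np.float64(0.1005), np.float64(0.003)]
```

>>> {"name": "move_arm", "arguments": {
  "deltas": [
    [[-0.0055,0,0.03,0.002,0.05],[-0.0055,0,0.06,0.002,0.05],[-0.0055,0,0.085,0.002,0.05],[-0.0055,0,0.095,0.002,0.05],[-0.0055,0,0.1,0.002,0.05],[-0.0055,0,0.1,0.002,0.05],[-0.0055,0,0.1,0.002,1],[-0.0055,0,0.1,0.002,1],[-0.0055,0,0.1,0.002,1],[-0.0055,0,0.1,0.002,1]]
  ],
  "squeeze": 60
}}

```text
clock: 34.4
position: [0.3567, 0.0102, 0.0119]
ee_rot: [0.001, 0.761, 0.649, 0.001]
contact_force: [-1.1, -0.8, 6.3]
width: 0.0261
gripper_force: 59.8
```

Run:
```python
from h import *
go()
```

```text
at [356.7  10.2  11.9] yaw 80.89 w 26.1 F [-1.1 -0.8  6.3] t 34.4
```

>>> {"name": "move_arm", "arguments": {
  "deltas": [
    [[0,0,-0.02,0,1],[0,0,-0.06,0,1],[0,0,-0.1,0,1],[0,0,-0.13,0,1],[0,0,-0.13,0,1],[0,0,-0.13,0,1]]
  ]
}}

```text
clock: 35.0
position: [0.3556, 0.0105, 0.1151]
ee_rot: [0.0, 0.761, 0.649, 0.0]
contact_force: [-0.4, -0.3, -1.3]
width: 0.0263
gripper_force: 59.7
```

Run:
```python
from h import *
go((508.2,170.2,112,SY))
```

```text
at [355.6  10.5 115.1] yaw 80.88 w 26.3 F [-0.4 -0.3 -1.3] t 35.0
[np.float64(0.2273), np.float64(0.1567), np.float64(0.0039), np.float64(0.0011)]
```

>>> {"name": "move_arm", "arguments": {
  "deltas": [
    [[0.045,0.03,0,0.001,1],[0.09,0.062,0,0.001,1],[0.136,0.094,0,0.001,1],[0.18,0.125,0,0.001,1],[0.2273,0.1567,0,0.001,1],[0.2273,0.1567,0.01,0.001,1],[0.2273,0.1567,0.026,0.001,1],[0.2273,0.1567,0.026,0.001,1],[0.2273,0.1567,0.026,0.001,1],[0.2273,0.1567,0.026,0.001,1]]
  ]
}}

```text
clock: 36.0
position: [0.5081, 0.1698, 0.094]
ee_rot: [-0.0, 0.762, 0.648, -0.0]
contact_force: [-0.2, 0.1, -0.9]
width: 0.0264
gripper_force: 59.6
```

```bash
python3 chk.py 0.1 0
python3 - <<'E'
from h import *
np.set_printoptions(linewidth=150)
i=manip.get_image("side");g=cv2.cvtColor(i,cv2.COLOR_RGB2GRAY);print(g[258:276,250:270])
i=manip.get_image("top");g=cv2.cvtColor(i,cv2.COLOR_RGB2GRAY);print(g[220:238,222:242])
save(i,"t11",(150,180,270,270),3)
E
```

```text
at [508.6 169.8  94.7] yaw 80.73 w 25.8 F [-0.4 -0.1 -1.9] t 36.1
[np.float64(-0.0058), np.float64(0.0005), np.float64(0.0133), np.float64(-0.0002)]
top a [228.3 227.6] seat-x -3.5 seat-y 0.3 world [-0.8 -3.4]
top b [183.3 219.5] seat-x -13.5 seat-y 3.5 world [ -5.6 -12.8]
side b [259.9 265.8] seat-x 0.4 seat-y 0.0 world [0.1 0.4]
side a none
[[ 77  78  77  77  78  78  77 103 199 245 245 240 162 163 162 161 161 161 160 161]
 [ 77  77  77  78  78  78  90 181 244 245 245 245 245 240 163 162 162 160 160 161]
 [ 77  77  78  77  78  88 180 245 245 245 246 245 245 245 245 240 161 161 161 161]
 [ 78  77  77  78  86 177 244 245 245 246 245 245 245 245 245 245 240 161 161 160]
 [ 77  78  78  81 172 244 245 245 246 245 245 246 246 245 245 245 245 245 245 238]
 [ 78  77  81 171 244 245 245 245 245 245 243 244 245 245 245 245 245 245 245 243]
 [ 78  79 161 242 245 245 245 240 211 186 195 194 209 239 245 245 245 245 244 228]
 [ 79 160 241 245 245 246 242 175 162 178 187 178 181 225 244 245 245 243 229 154]
 [159 241 245 245 246 246 244 227 161 182 191 186 181 227 245 245 244 241 179 147]
 [206 24
[... 1534 characters left out ...]
06 213 208 202 221 236 243 243 243]
 [213 214 214 212 212 207 210 222 220 210 203 208 213 207 206 226 239 243 244 243]
 [212 213 213 212 213 210 212 217 216 210 208 212 211 206 208 227 241 244 244 244]
 [211 212 212 213 215 214 213 215 216 213 213 213 211 204 207 230 241 243 244 243]
 [221 221 221 221 220 218 216 215 214 214 215 215 212 205 213 232 241 244 244 242]
 [231 232 233 232 230 229 226 225 222 219 220 218 212 208 220 235 242 244 244 241]
 [232 233 236 235 236 237 238 237 236 234 230 228 224 220 230 238 242 244 244 241]
 [235 235 233 233 237 240 242 243 242 241 240 239 237 236 238 241 243 244 243 240]
 [241 240 239 239 241 242 244 244 244 243 244 243 243 243 243 244 244 244 244 241]]
```

Aligned within 0.5 mm in both views. Lower.

>>> {"name": "move_arm", "arguments": {
  "deltas": [
    [[0,0,0.01,0,1],[0,0,0.018,0,1],[0,0,0.026,0,1],[0,0,0.034,0,1],[0,0,0.042,0,1],[0,0,0.05,0,1],[0,0,0.054,0,1],[0,0,0.056,0,1],[0,0,0.056,0,1]]
  ]
}}

```text
clock: 37.1
position: [0.5084, 0.1701, 0.0493]
ee_rot: [-0.0, 0.762, 0.648, -0.0]
contact_force: [-0.2, 0.7, -1.7]
width: 0.0258
gripper_force: 59.7
```

Run:
```python
from h import *
go()
```

```text
at [508.4 170.1  49.3] yaw 80.76 w 25.8 F [-0.2  0.7 -1.7] t 37.1
```

>>> {"name": "move_arm", "arguments": {
  "deltas": [
    [[0,0,0,0,0.1],[0,0,0,0,0.1],[0,0,0,0,0.1],[0,0,-0.03,0,0.1],[0,0,-0.08,0,0.1],[0,0,-0.12,0,0],[0.05,0,-0.12,0,0],[0.1,0,-0.12,0,0],[0.15,0,-0.12,0,0],[0.15,0,-0.12,0,0],[0.15,0,-0.12,0,0]]
  ],
  "squeeze": 25
}}

```text
clock: 38.2
position: [0.5274, 0.2891, 0.1453]
ee_rot: [0.0, 0.761, 0.649, -0.0]
contact_force: [-0.4, 0.2, -1.1]
width: 0.0427
gripper_force: 0.0
```

Run:
```python
from h import *
s=manip.get_image("side");t=manip.get_image("top")
for n,i in(("top",t),("side",s)):
    for r in rects(n,i,.048,170,60):
        if 60<r[3]<260 and 400<r[1]<620: print(n,*r)
go((528.5,290.0,78,SY))
save(s,"s12",(190,215,330,320),5)
```

```text
top [ 28. 251.] 453.0 631.7 144.5 17.7 5.0
top [219. 228.] 516.7 152.7 175.0 143.5 80.6
top [100. 222.] 525.5 453.2 141.8 21.1 11.1
top [ 13. 192.] 601.3 686.3 110.7 28.4 24.2
side [285. 299.] 457.5 243.5 84.8 32.0 81.4
side [280. 273.] 492.5 188.2 168.0 119.5 81.3
at [527.2 287.7 145.3] yaw 80.75 w 42.9 F [ 0.8 -0.3 -0.5] t 38.3
[np.float64(0.0031), np.float64(0.0011), np.float64(0.0841), np.float64(-0.0)]
```

View pics/s12.png

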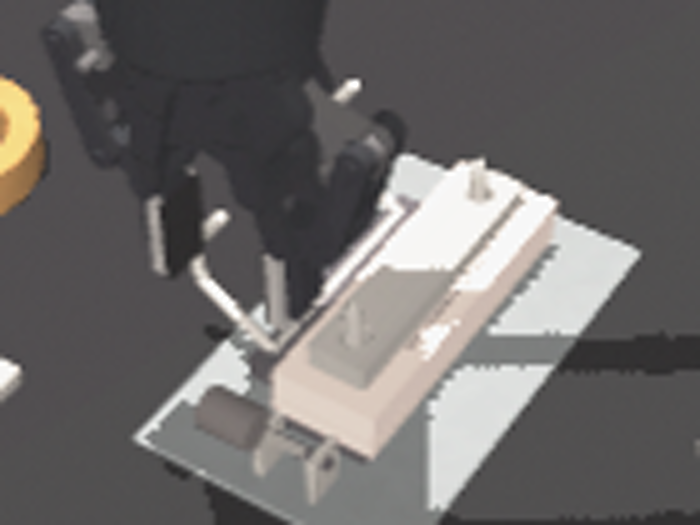

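The bar lies flat on the stack with both tips through it. Now grip the lever roll again and run the arc in reverse.

>>> {"name": "move_arm", "arguments": {
  "deltas": [
    [[0.003,0.001,0.04,0,0],[0.003,0.001,0.07,0,0],[0.003,0.001,0.08,0,0],[0.003,0.001,0.084,0,0],[0.003,0.001,0.084,0,0],[0.003,0.001,0.084,0,1],[0.003,0.001,0.084,0,1],[0.003,0.001,0.084,0,1],[0.003,0.001,0.084,0,1]]
  ]
}}

```text
clock: 39.2
position: [0.5288, 0.2913, 0.0796]
ee_rot: [-0.0, 0.762, 0.648, 0.001]
contact_force: [-1.9, 0.7, 5.3]
width: 0.0234
gripper_force: 26.3
```

Run:
```python
from h import *
p=yawpos()[1]
T=[]
for th in (1.0,.9,.8,.7,.6,.5,.4,.3,.2,.1,0.,-.02):
    d=np.array([*(seat(66*np.cos(th))-seat(66*np.cos(1.1))),66*(np.sin(th)-np.sin(1.1))])
    T.append((*(p+d),SY))
go(*T)
```

```text
at [528.8 291.3  79.6] yaw 80.76 w 23.4 F [-1.9  0.7  5.3] t 39.2
[np.float64(0.0072), np.float64(0.0), np.float64(0.0041), np.float64(0.0001)]
[np.float64(0.0139), np.float64(0.0), np.float64(0.0089), np.float64(0.0001)]
[np.float64(0.0201), np.float64(0.0), np.float64(0.0143), np.float64(0.0001)]
[np.float64(0.0257), np.float64(0.0), np.float64(0.0204), np.float64(0.0001)]
[np.float64(0.0307), np.float64(0.0), np.float64(0.0269), np.float64(0.0001)]
[np.float64(0.035), np.float64(0.0), np.float64(0.034), np.float64(0.0001)]
[np.float64(0.0386), np.float64(0.0), np.float64(0.0414), np.float64(0.0001)]
[np.float64(0.0414), np.float64(0.0), np.float64(0.0491), np.float64(0.0001)]
[np.float64(0.0434), np.float64(0.0), np.float64(0.0571), np.float64(0.0001)]
[np.float64(0.0447), np.float64(0.0), np.float64(0.0653), np.float64(0.0001)]
[np.float64(0.0451), np.float64(0.0), np.float64(0.0735), np.float64(0.0001)]
[np.float64(0.0451), np.float64(0.0), np.float64(0.0752), np.float64(0.0001)]
```

>>> {"name": "move_arm", "arguments": {
  "deltas": [
    [[0.0072,0,0.004,0,1],[0.0139,0,0.009,0,1],[0.02,0,0.0143,0,1],[0.0257,0,0.0204,0,1],[0.0307,0,0.027,0,1],[0.035,0,0.034,0,1],[0.0386,0,0.0414,0,1],[0.0414,0,0.049,0,1],[0.0434,0,0.057,0,1],[0.0447,0,0.0653,0,1],[0.045,0,0.0735,0,1],[0.045,0,0.0755,0,1]]
  ]
}}

```text
clock: 40.4
position: [0.5348, 0.3278, 0.0207]
ee_rot: [-0.0, 0.762, 0.648, 0.001]
contact_force: [-7.0, 0.5, 24.2]
width: 0.023
gripper_force: 33.5
```

>>> {"name": "move_arm", "arguments": {
  "deltas": [
    [[0,0,0.001,0,1],[0,0,0.001,0,1],[0,0,0.001,0,1]]
  ]
}}

```text
clock: 40.7
position: [0.5348, 0.3278, 0.0207]
ee_rot: [-0.0, 0.762, 0.648, 0.002]
contact_force: [-6.7, 2.0, 17.8]
width: 0.0232
gripper_force: 32.9
```

>>> {"name": "move_arm", "arguments": {
  "deltas": [
    [[0,0,0,0,0],[0,0,0,0,0],[0,0,-0.04,0,0],[0,0,-0.09,0,0],[0,0,-0.14,0,0],[0.05,0,-0.17,0,0],[0.1,0,-0.17,0,0],[0.1,0,-0.17,0,0],[0.1,0,-0.17,0,0]]
  ]
}}

```text
clock: 41.6
position: [0.5472, 0.4055, 0.152]
ee_rot: [0.0, 0.761, 0.648, -0.001]
contact_force: [1.0, -0.6, -0.0]
width: 0.0427
gripper_force: 0.0
```

Run:
```python
from h import *
s=manip.get_image("side");go()
save(s,"s13",(190,215,330,345),4)
p=seat(160)
print(proj("side",np.r_[p,22]/1000))
# roll: dark greyish blob near its level position, as in first picture
s0=cv2.imread("pics/side0.png")[:,:,::-1]
d=cv2.absdiff(s0,s).max(2)[300:340,215:270];print("changed px near roll/lever",(d>60).sum(),d.mean())
```

```text
at [547.  404.6 151.8] yaw 80.79 w 42.7 F [-0.1 -0.6 -0.9] t 41.65
[[228.75903479 327.48459896]]
changed px near roll/lever 378 25.418636363636363
```

View pics/s13.png

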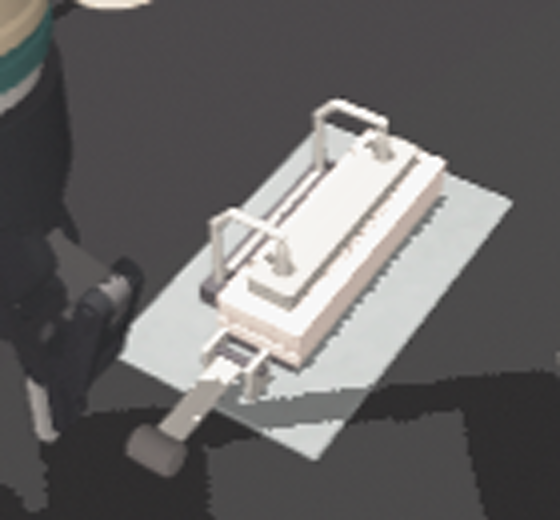

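The roll is at image (229,327.5), matching the level-lever prediction. The arches bridge the tips and the bar lies flat on the boards. Handing in.

```bash
python3 -c "
from rig import manip
print(manip.sign_off())"
```

```text
the job is handed in; nothing more can be done
None
```

I handed the job in at about 42 s: all three boards are stacked over the posts with the pressing bar flat on top, and the lever is fully down with the arches closed; no pass/fail verdict came back.

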